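# Load and start the sloping battery charger

### The job

Put the solder reel that was left on the sloping charging cradle into the wooden tray, then stack all the battery packs there are on the slope, label up, centred and square, each pushed right back against the upright contact backstop, long packs below short ones, and set the hold-down weight on top, also centred, square and back against the stop. Only then press the foot switch's pedal fully down to its stop, hold it there for a good second and let it come up, leaving the finished stack standing and the mug, glass jar, meter and screwdriver where they are.

Things in the scene. Friction and masses are not known exactly. Their poses are not given: they have to be found in the camera images.
- deck: Sloping aluminium deck of the charging cradle, 150 long x 130 mm wide, tilted 20 deg, fixed. Origin on its surface at the foot of the backstop, mid-width, 30 mm above the bench; x up the slope (away from the robot and the backstop), y across, z square to it. No side walls. Things do not slide down by themselves: push them back. Fully back, a pack's origin is half its length from the stop.
- stop_top (a point): Middle of the top edge of the backstop's face: the plate stands square to the deck at its low end, on the robot's side, face in the deck's plane x = 0, 90 mm wide, 125 mm high from the deck, 8 mm thick, two brass strips; a 26 mm deep black terminal block behind it.
- pack_a: Battery pack: a plain grey box 120 x 60 x 28 mm (x, y, z) with a paper label on its top and brass contacts on both ends, 0.29 to 0.45 kg. Origin at the centre of its underside; x along its length, z up through the label. It lies loose on the bench, label up, and either end may go to the backstop. Some packs are absent in some runs.
- pack_b: Battery pack: a plain grey box 120 x 60 x 28 mm (x, y, z) with a paper label on its top and brass contacts on both ends, 0.29 to 0.45 kg. Origin at the centre of its underside; x along its length, z up through the label. It lies loose on the bench, label up, and either end may go to the backstop. Some packs are absent in some runs.
- pack_c: Battery pack: a plain grey box 120 x 60 x 28 mm (x, y, z) with a paper label on its top and brass contacts on both ends, 0.29 to 0.45 kg. Origin at the centre of its underside; x along its length, z up through the label. It lies loose on the bench, label up, and either end may go to the backstop. Some packs are absent in some runs.
- pack_d: Battery pack: a plain grey box 90 x 60 x 28 mm (x, y, z) with a paper label on its top and brass contacts on both ends, 0.22 to 0.34 kg. Origin at the centre of its underside; x along its length, z up through the label. It lies loose on the bench, label up, and either end may go to the backstop. Some packs are absent in some runs.
- pack_e: Battery pack: a plain grey box 90 x 60 x 28 mm (x, y, z) with a paper label on its top and brass contacts on both ends, 0.22 to 0.34 kg. Origin at the centre of its underside; x along its length, z up through the label. It lies loose on the bench, label up, and either end may go to the backstop. Some packs are absent in some runs.
- weight: Hold-down weight: dark steel plate 80 x 60 x 14 mm (x, y, z) with a black rubber grip rib on top, 50 mm along x, 16 mm thick (y), from 14 to 42 mm above the underside. 0.43 to 0.58 kg. Origin at the centre of its underside. Its 80 mm side goes up the slope.
- reel: Solder reel: two white flanges 50 mm across, 45 mm apart over all, on a core 38 mm across; 0.14 to 0.26 kg. Origin at its middle, y along its axle. At the start it lies on its side (axle level, across the slope) in the corner of deck and backstop; it can roll. Pinch it over the flanges' outer faces (45 mm).
- tray_in (a point): Centre of the inner floor (4 mm above the bench) of a fixed open wooden tray, 110 x 130 mm outside, walls 4 mm thick and 32 mm high; x across its 110 mm. The reel may lie in it either way.
- pedal_press (a point): Point on top of the foot switch's steel pedal plate (82 mm wide, 135 mm long), 110 mm from its hinge, 25 mm from its free, raised end; it moves with the pedal. The hinge lies at the far (+x) end of the switch, and this point sinks straight down about 24 mm (and barely moves along x) to the stop. x of this point points to the hinge.
- pedal (a joint): Pedal angle: 0 up, 0.22 rad down at its stop. A spring lifts it again: about 2 N at pedal_press to start, about 6 N at the stop, where the plate lies level, its top 28 mm above the bench.
- mug: White mug, 80 mm across, 90 mm high, origin under its centre: leave it alone.
- flux: Small amber glass jar, 36 mm across, 70 mm high: leave it alone.
- meter: Yellow multimeter 150 x 75 x 43 mm: leave it alone.
- driver: Screwdriver lying on the bench: leave it alone.
There are look-alikes about, which are no part of the job. What is shaped like the reel but purple, turquoise or yellow is not meant.

How it is judged (in metres and radians):
On the way, in this order (a step that is already met when the one before it is completed fails the run):
1. the reel is off the cradle, in the tray (horizontal distance between reel and tray_in below 0.05 m and height (world z) of reel below 0.045 m and linear speed of reel below 0.05 m/s), for 0.2 s.
2. all packs present are stacked on the slope against the backstop, long ones below short ones (x of pack_a in the frame of deck between 0.054 and 0.07 m and y of pack_a in the frame of deck between -0.016 and 0.016 m and angle between the z axis of each of pack_a, pack_b, pack_c, pack_d, pack_e and the z axis of deck, either way round below 0.1 rad and angle between the x axis of each of pack_a, pack_b, pack_c, pack_d, pack_e and the x axis of deck, either way round below 0.12 rad and angle between each of pack_a, pack_b, pack_c, pack_d, pack_e's own z axis and vertical below 0.7 rad and z of each of pack_a, pack_b, pack_c, pack_d, pack_e in the frame of deck above -0.005 m and linear speed of each of pack_a, pack_b, pack_c, pack_d, pack_e below 0.03 m/s and x of pack_b in the frame of deck between 0.054 and 0.07 m and y of pack_b in the frame of deck between -0.016 and 0.016 m and x of pack_c in the frame of deck between 0.054 and 0.07 m and y of pack_c in the frame of deck between -0.016 and 0.016 m and x of pack_d in the frame of deck between 0.039 and 0.055 m and y of pack_d in the frame of deck between -0.016 and 0.016 m and x of pack_e in the frame of deck between 0.039 and 0.055 m and y of pack_e in the frame of deck between -0.016 and 0.016 m and z of each of pack_d, pack_e in the frame of pack_a above 0.015 m and z of each of pack_d, pack_e in the frame of pack_b above 0.015 m and z of each of pack_d, pack_e in the frame of pack_c above 0.015 m), for 0.3 s.
3. the hold-down weight lies on top of the stack, against the backstop (all of step 2 and x of weight in the frame of deck between 0.034 and 0.05 m and y of weight in the frame of deck between -0.016 and 0.016 m and angle between the z axis of weight and the z axis of deck, either way round below 0.1 rad and angle between the x axis of weight and the x axis of deck, either way round below 0.12 rad and angle between weight's own z axis and vertical below 0.7 rad and z of weight in the frame of deck above -0.005 m and linear speed of weight below 0.03 m/s and z of weight in the frame of pack_a above 0.015 m and z of weight in the frame of pack_b above 0.015 m and z of weight in the frame of pack_c above 0.015 m and z of weight in the frame of pack_d above 0.015 m and z of weight in the frame of pack_e above 0.015 m), for 0.3 s.
4. the pedal is held at its stop for a second (value of joint pedal above 0.2 rad), for 0.9 s.
At the end, for the whole second after the job is handed in: All packs and the weight on top lie flat on the slope in one stack, label up, long under short; back ends within 10 mm of the backstop, 16 mm of the centre line, 0.1 rad of square; reel in the tray (50 mm of its centre); pedal up (below 0.03 rad); mug, jar, meter, driver within 30 mm; all at rest (all of step 1 and all of step 3 and value of joint pedal below 0.03 rad); the robot touches nothing.
It fails at once if the mug, jar, meter or screwdriver is pushed more than 30 mm away (distance of any of mug, flux, meter, driver from where it was at the start of the episode above 0.03 m).
Of pack_a, pack_b, pack_c, pack_d, pack_e only 3 to 4 are there at a start; the rules pass over those that are not, and their reading is None.
At some moment in a run one of weight, reel may be knocked a few centimetres aside while the robot is not near it.
Once in a run the grip may slacken for a moment while it holds something.
It also fails if it takes over 210 s, if anything falls off the work surface, if the arm or the gripper's body presses on something with over 40 N, if the wrist force passes 120 N, or if a joint passes its speed limit or range.

### The arm

A 6-joint arm with a two-finger parallel gripper is mounted at the origin on the work surface. World frame = base frame: x ahead of the robot, y to its left, z up, the work surface at z = 0. Lengths are in m, angles in degrees, forces in N, time in s.
With the tool pointing down it reaches from about 0.4 to 0.825 m from the base axis. Payload 7 kg.
Tool frame: the origin (TCP) lies at the very end of the fingers, on their centre line; the grasp point (between the pads) lies hold_point_z behind it (hold_point_z is the distance from the TCP to the grasp point, in m); z points along the fingers, y is the line along which they close (so a half turn about z gives the same grasp; the last joint's range is limited). The gripper opens to 88 mm and grips with 3 to 60 N. Pads are 19 mm wide; open, the fingers measure 130 mm over their backs; the gripper's body (78 mm by 193 mm) begins 47 mm behind the grasp point.
Start: joints at [-59.525, 20.546, 0.682, 0, -70.136, -16.507], TCP at [0.163, -0.655, 0.227] pointing down, gripper open.
Joint ranges: [-176.03, 176.03], [-82.01, 121.73], [-58.28, 71.71], [-173.87, 95.51], [-174.79, -0.11], [-173.66, 173.66]. Speed limits (degrees/s): [136.94, 136.94, 172.46, 180, 180, 180].

### API

Orientations are given as [roll, pitch, yaw] about the fixed x, y, z axes, in that order (R = Rz(yaw) Ry(pitch) Rx(roll)).
In Python, from plant import get_obs, snapshot, close_job, hold_point_z gives the robot as it stands.
- The arm moves only by the tool play_rows, never from a script. Its argument "commands" is a list that holds one entry, the list of rows, each a list of 7 numbers: the shift along the tool's x, y, z in cm, then the turn, a rotation vector about the tool's x, y, z in degrees, then the opening, from 0 (shut) to 1 (fully open). In form: [[[x, y, z, ax, ay, az, fingers], ...]]. A call has 1 to 20 rows; each row is the pose to reach, as a shift and turn from the pose commanded when the call began, along the tool's axes at that moment; what a row does not reach only later rows make up. A row lasts 1/12 s, in which the tool goes at most 41.7 mm and 7.16 degrees, less where a joint would pass 70% of its speed; a pose out of reach is approached as far as the arm can. A call with a gripper value outside its range is refused whole. The fingers move at their own pace and stop on an object; the grip force is fixed at half the most. Time passes only in rows, so rows that repeat a pose let the fingers close. It gives the time, the measured TCP pose, the force, the opening and the grip force at its end, in the units of the state.
- get_obs(): the state, without advancing time (a new reading comes with each control period).
- snapshot(name): name is "side" or "top"; returns a dict with "frame" (400x640x3 uint8, red, green, blue), "camera_matrix" (3x3 intrinsics, pixels), "origin" and "attitude" of the camera in the world. Camera axes: x right, y down, z forward; pixel columns grow to the right and rows downward; lengths in m; the calibration is good to about 2 mm. A picture is of the moment at which its call begins. There is no depth.
- close_job(): hands the job in; it is judged then, once.
The state is a dict: "clock": time; "joint_pos": joint angles; "qvel": joint speeds; "tau": joint torques, N m; "tool_pos": TCP position; "orientation": TCP orientation; "force": force on the tool from outside, world axes, zero at the start; "moment": the same for the moment, N m; "opening": finger opening in m; "gripper_force": force on a finger pad.
Only numpy, scipy, OpenCV 4.12 (cv2) and the standard library are available. Lean on these libraries where they do the work, as an engineer would, in place of code of your own. Each camera call takes 0.05 s, during which the arm holds its last target. There are 200 camera calls.

## Working session

There is one attempt and no reset: what is moved stays moved. The work goes in short steps, Python scripts to look and compute and a tool call to move; the robot and the scene stay as the last step left them, time stands still between calls to the robot, and variables do not carry over. Pictures are saved under pics/ and viewed, at most 14 in all, crops included, and the job is handed in when it is done.

Besides the shell and the picture viewer there is one more tool, called after "Call:" as a command line: name --argument value ..., lists and objects as JSON in quotes. play_rows: Moves the arm, as the interface text tells. Its arguments: {"type":"object","properties":{"commands":{"type":"array","items":{"type":"array","items":{"type":"array","items":{"type":"number"}}}}},"required":["commands"]}

```bash
ls; mkdir -p pics; python3 - <<'E'
from plant import *
import cv2,json
print(get_obs(),hold_point_z)
for n in("side","top"):
    s=snapshot(n); cv2.imwrite(f"pics/{n}0.png",s["frame"][:,:,::-1]); print(n,s["camera_matrix"],s["origin"],s["attitude"])
E
```

```text
pics
{'clock': 0.0, 'joint_pos': array([-5.95243949e+01,  2.05916441e+01,  6.31939904e-01, -2.15898574e-02,
       -7.01368853e+01, -1.65075246e+01]), 'qvel': array([ 0.08994087, -0.0777698 ,  0.0687459 , -0.03325617, -0.05757774,
        0.0433504 ]), 'tau': array([ 8.43229445e-04, -5.82723391e+01,  2.93057603e+01,  6.99736610e+00,
        6.83259394e-03, -1.50262285e-04]), 'tool_pos': array([ 0.16278956, -0.65454277,  0.22560179]), 'orientation': array([ 1.79901624e+02, -7.98883986e-03, -1.66039265e+02]), 'force': array([ 1.10985846, -0.29737381,  0.49541581]), 'moment': array([-0.01007743,  0.00639872,  0.00301608]), 'gripper_force': 0.0, 'opening': 0.08788044338211218} 0.0188
side [[374.16900095   0.         315.20023972]
 [  0.         374.16900095 201.2003348 ]
 [  0.           0.           1.        ]] [ 0.42534849 -0.53232781  0.75972497] [-139.92479991   -0.97365141   -9.36715317]
top [[506.98497158   0.         316.77577755]
 [  0.         506.98497158 196.82691528]
 [  0.           0.           1.        ]] [0.41693338 0.02830406 1.4551362 ] [-175.98864873   -1.24436879  -90.86828219]
```

View pics/top0.png

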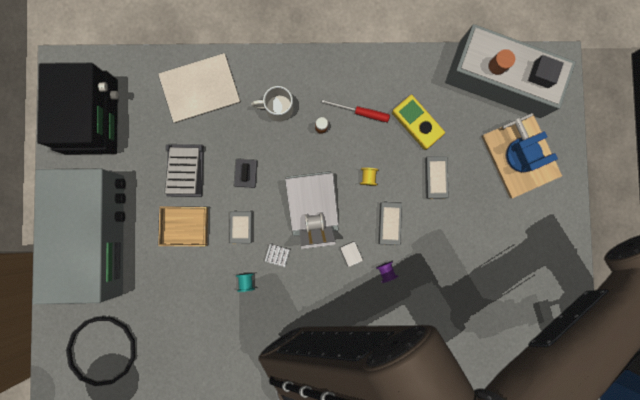

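View pics/side0.png

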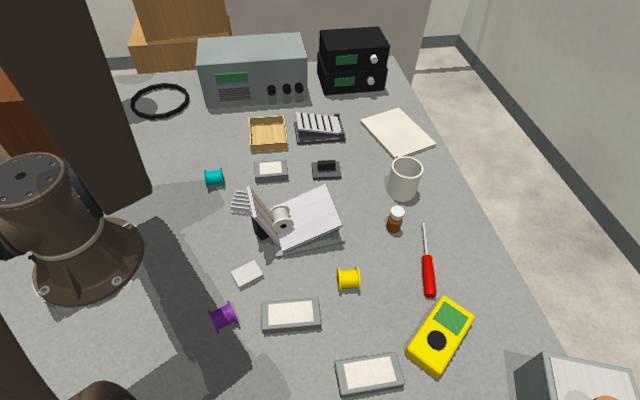

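The top view shows:
- The white reel is on the cradle at (315,222).
- The look-alikes are yellow at (369,176), turquoise at (246,282) and purple at (387,271). I choose the white one, on the deck.
- Long packs are at (437,177) and (390,223), and a short pack is at (241,227). The white boxes at (351,254) and (277,256) are not packs.
- The weight is at (245,173), the pedal at (184,170) and the tray at (184,226).

The arm may hide a fourth pack.

```bash
python3 - <<'E'
import cv2
a=cv2.imread("pics/top0.png"); c=cv2.resize(a[130:290,150:350],None,fx=4,fy=4,interpolation=cv2.INTER_CUBIC)[:600]
c=cv2.resize(a[140:290,150:350],None,fx=4,fy=4,interpolation=cv2.INTER_CUBIC); cv2.imwrite("pics/c1.png",c)
b=cv2.imread("pics/side0.png"); c=cv2.resize(b[110:260,200:360],None,fx=4,fy=4,interpolation=cv2.INTER_CUBIC); cv2.imwrite("pics/c2.png",c)
E
```

```text
(no output)
```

View pics/c1.png

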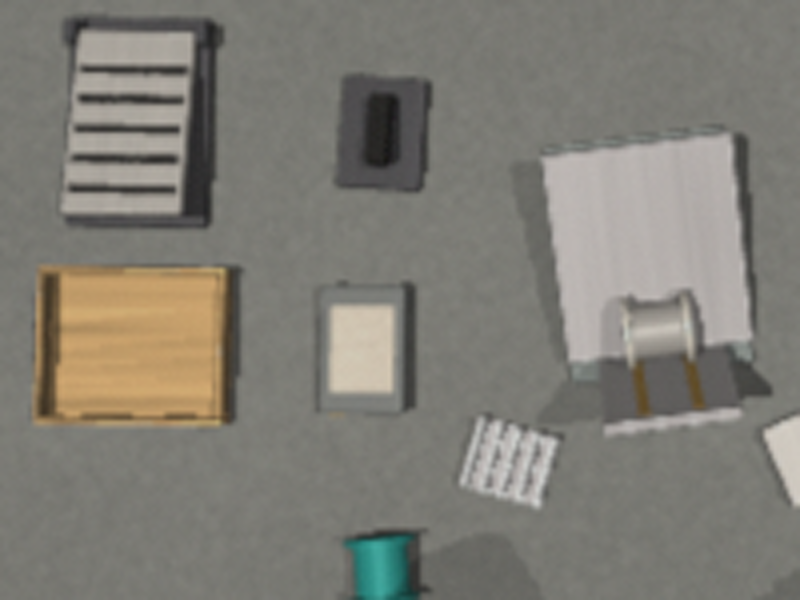

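View pics/c2.png

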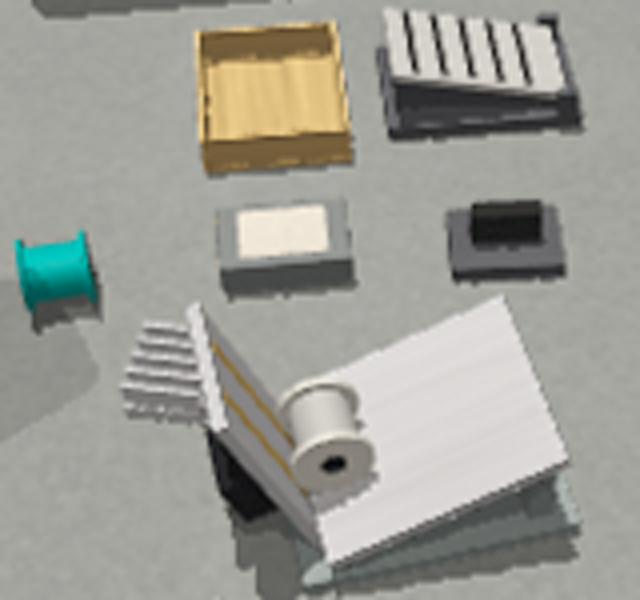

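The close crops confirm the choice: a white reel with its axle level in the deck corner, beside the packs, weight, tray and pedal. Next I fit the poses.

```bash
cat > h.py <<'E'
import numpy as np,cv2
from scipy.spatial.transform import Rotation as R
from scipy.optimize import least_squares
CAM={"side":(374.169,315.2002,201.2003,[0.42534849,-0.53232781,0.75972497],[-139.92479991,-0.97365141,-9.36715317]),
"top":(506.98497,316.77578,196.82692,[0.41693338,0.02830406,1.4551362],[-175.98864873,-1.24436879,-90.86828219])}
def cam(n):
    f,cx,cy,o,a=CAM[n]; return f,cx,cy,np.array(o),R.from_euler("xyz",a,degrees=True)
def proj(n,P):
    f,cx,cy,o,r=cam(n); c=r.inv().apply(np.atleast_2d(P)-o); return np.c_[f*c[:,0]/c[:,2]+cx,f*c[:,1]/c[:,2]+cy]
def back(n,uv,z):
    f,cx,cy,o,r=cam(n); uv=np.atleast_2d(uv); d=r.apply(np.c_[(uv[:,0]-cx)/f,(uv[:,1]-cy)/f,np.ones(len(uv))]); return o+d*((z-o[2])/d[:,2])[:,None]
def DR(yaw): return R.from_euler("xyz",[0,-20,yaw],degrees=True)
def c2f(p,off): return (np.array(p,float)+.5)/4-.5+np.array(off)
E
cat > fit.py <<'E'
from h import *
P=np.array([[.15,.065,0],[.15,-.065,0],[0,.045,.125],[0,-.045,.125]])
T=c2f([[541,157],[732,130],[604,424],[742,405]],[150,140]); S=c2f([[501,296],[567,460],[203,307],[225,432]],[200,110])
def res(p,w=("top","side")):
    Q=DR(p[2]).apply(P)+[p[0],p[1],.03]; o=[]
    if "top" in w:o.append((proj("top",Q)-T).ravel())
    if "side" in w:o.append((proj("side",Q)-S).ravel())
    return np.concatenate(o)
for w in (("top",),("side",),("top","side")):
    r=least_squares(res,[.4,0,0],args=(w,)); print(w,r.x.round(4),r.fun.round(1))
print("tray",[back(n,c2f(c,o),.032).mean(0).round(4) for n,c,o in (("top",[[38,268],[230,267],[232,422],[36,422]],(150,140)),("side",[[197,32],[338,24],[352,142],[203,140]],(200,110)))])
im={n:cv2.imread(f"pics/{n}0.png") for n in CAM}
# labels
for n in im:
    h=im[n].astype(int); m=((h.min(2)>165)&(h[:,:,2]-h[:,:,0]>8)&(h[:,:,2]-h[:,:,0]<60)).astype(np.uint8)
    cs,_=cv2.findContours(m,cv2.RETR_EXTERNAL,cv2.CHAIN_APPROX_NONE)
    for c in cs:
        if cv2.contourArea(c)<60: continue
        q=back(n,c[:,0,:],.028)[:,:2]; r=cv2.minAreaRect((q*1000).astype(np.float32)); print(n,c[:,0].mean(0).round(),np.round(r[0],1),np.round(r[1],1),round(r[2],1))
# short pack corners top / weight
for k,c,o,z in (("short",[[317,283],[405,283],[403,411],[316,411]],(150,140),.028),("weight",[[344,75],[429,80],[422,190],[336,184]],(150,140),.014),("rib",[[369,92],[396,94],[391,166],[365,164]],(150,140),.042)):
    q=back("top",c2f(c,o),z)[:,:2]*1000; r=cv2.minAreaRect(q.astype(np.float32)); print(k,np.round(r[0],1),np.round(r[1],1),round(r[2],1))
q=back("side",c2f([[470,201],[542,201],[540,243],[470,243]],(200,110)),.042);print("rib side top",q.round(3))
# pedal top plate clicks: free end corners (raised, z~.052), hinge end
print(back("top",c2f([[62,213],[183,212]],(150,140)),.052).round(3),back("top",c2f([[80,30],[195,30]],(150,140)),.028).round(3))
E
python3 fit.py
```

```text
('top',) [4.3120e-01 2.0000e-03 6.6016e+00] [ 0.1 -0.3 -0.3  0.4  0.  -0.1  0.2  0. ]
('side',) [ 4.302e-01 -7.000e-04  6.713e+00] [ 0.1  0.3  0.5  0.3 -1.2 -0.3  0.6 -0.4]
('top', 'side') [4.306e-01 8.000e-04 6.655e+00] [ 0.5 -0.1  0.1  0.6  0.5  0.1  0.7  0.2  0.2 -0.1  0.6 -0.2 -1.1 -0.8
  0.8 -1. ]
tray [array([0.4405, 0.3696, 0.032 ]), array([0.4412, 0.367 , 0.032 ])]
side [590. 382.] [ 969.  -436.7] [ 74.3 137.7] 69.2
side [369. 372.] [ 569.4 -349. ] [45.7 92.1] 89.8
side [290. 312.] [ 439.3 -211.5] [46.2 91.6] 86.3
side [247. 273.] [ 355.2 -105.7] [58.3 44.1] 23.7
side [281. 216.] [448.4  43.4] [44.4 44.9] 3.3
side [397. 210.] [737.4  13. ] [34.3 35.6] 23.0
side [270. 167.] [434.8 212.2] [48.8 61.1] 86.1
side [335. 124.] [649.7 373.3] [79.1 25.7] 83.9
side [320. 123.] [604.3 387.2] [86.1 58.4] 84.1
side [398. 133.] [832.6 311.3] [149.3 208. ] 17.5
side [541. 226.] [1083.6   78.6] [ 265.7 1065.5] 0.1
side [441.  59.] [1109.1  711.2] [209.4 137.9] 2.1
top [351. 254.] [354.9 -98.6] [55.6 41.7] 22.3
top [240. 227.] [434.8 212.2] [39.1 56.3] 89.7
top [391. 224.] [ 439.  -210.9] [41.3 86.3] 85.8
top [307. 199.] [503.9  16.3] [140.  115.8] 6.6
top [438. 177.] [ 568.8 -348.6] [85.8 40.6] 0.4
top [283. 103.] [786.   85.8] [47.  34.2] 14.1
top [199.  87.] [834.2 328.4] [143.5 195. ] 17.4
top [508.  74.] [ 874.8 -584.1] [294.3  93.5] 69.9
top [490.  46.] [ 942.7 -520.1] [128.6  47.6] 72.5
short [436.6 213. ] [61.6 89.6] 89.2
weight [589.2 198.3] [61.2 79. ] 85.9
rib [588.3 196.8] [18.9 51. ] 85.7
rib side top [[0.565 0.208 0.042]
 [0.615 0.201 0.042]
 [0.605 0.161 0.042]
 [0.558 0.168 0.042]]
[[0.532 0.415 0.052]
 [0.531 0.332 0.052]] [[0.663 0.409 0.028]
 [0.662 0.328 0.028]]
```

```bash
cat >> h.py <<'E'
DO=np.array([.4307,.0008,.03]); DYAW=6.65; DRr=DR(DYAW)
def deck(p): return DO+DRr.apply(np.array(p)/1000.)
RDECK=DRr*R.from_euler("y",180,degrees=True)
def down(yaw): return R.from_euler("xyz",[180,0,yaw-180],degrees=True)   # yaw of object's x; tool y = object's y
def plan(wps):
    """wps: (TCP pos m, Rotation). prints cm shift, rotvec deg, rows needed"""
    from plant import get_obs
    o=get_obs(); p0=o["tool_pos"]; r0=R.from_euler("xyz",o["orientation"],degrees=True); lp,lr=p0,r0
    print("t",round(o["clock"],2),"open",round(o["opening"],4),"gf",round(o["gripper_force"],1),"F",o["force"].round(1),p0.round(4),o["orientation"].round(1))
    for p,r in wps:
        p=np.array(p); n=max(np.linalg.norm(p-lp)/.0417,np.degrees((lr.inv()*r).magnitude())/7.16)
        print(np.r_[r0.inv().apply(p-p0)*100,np.degrees((r0.inv()*r).as_rotvec())].round(2).tolist(),"rows",round(n,1)); lp,lr=p,r
E
python3 - <<'E'
from h import *
t=c2f([658,330],[150,140])
for y in (-5,0,5): print(y,proj("top",deck([25,y,25]))-t, proj("side",deck([25,y+22,25])),proj("side",deck([25,y-22,25])))
print(c2f([333,464],[200,110]))
def rp(y): 
    g=deck([33,y,30]); return g-[0,0,.0188]
t=rp(0); plan([(t+[0,0,.25],down(DYAW)),(t+[0,0,.06],down(DYAW)),(t,down(DYAW))])
E
```

```text
-5 [[ 2.66310613 -0.56988268]] [[279.83656069 213.65977463]] [[284.01377367 228.22071527]]
0 [[ 0.85803132 -0.33220354]] [[279.37798603 212.06127382]] [[283.52586624 226.5199662 ]]
5 [[-0.94744076 -0.09447209]] [[278.92257633 210.47380541]] [[283.04143168 224.83132284]]
[282.875 225.625]
t 0.1 open 0.0877 gf 0.0 F [ 1.  -0.  -1.1] [ 0.1628 -0.6546  0.2257] [ 179.9   -0.  -166. ]
[-43.87, 56.89, -7.42, 0.08, -0.01, 7.31] rows 17.3
[-43.87, 56.86, 11.58, 0.08, -0.01, 7.31] rows 4.6
[-43.87, 56.85, 17.58, 0.08, -0.01, 7.31] rows 1.4
```

Call:
play_rows --commands '[[[-43.9,57.1,-7.4,0,0,7.3,1],[-43.9,57.1,-7.4,0,0,7.3,1],[-43.9,57.1,-7.4,0,0,7.3,1],[-43.9,57.1,-7.4,0,0,7.3,1],[-43.9,57.1,-7.4,0,0,7.3,1],[-43.9,57.1,-7.4,0,0,7.3,1],[-43.9,57.1,-7.4,0,0,7.3,1],[-43.9,57.1,-7.4,0,0,7.3,1],[-43.9,57.1,-7.4,0,0,7.3,1],[-43.9,57.1,-7.4,0,0,7.3,1],[-43.9,57.1,-7.4,0,0,7.3,1],[-43.9,57.1,-7.4,0,0,7.3,1],[-43.9,57.1,-7.4,0,0,7.3,1],[-43.9,57.1,-7.4,0,0,7.3,1],[-43.9,57.1,-7.4,0,0,7.3,1],[-43.9,57.1,-7.4,0,0,7.3,1],[-43.9,57.1,-7.4,0,0,7.3,1],[-43.9,57.1,-7.4,0,0,7.3,1],[-43.9,57.1,-7.4,0,0,7.3,1],[-43.9,57.1,-7.4,0,0,7.3,1]]]'

```text
clock: 1.77
tool_pos: [0.451, 0.006, 0.3001]
orientation: [-180.0, -0.1, -173.2]
force: [0.1, 0.4, -0.5]
opening: 0.0878
gripper_force: 0.0
```

```bash
python3 - <<'E'
from h import *
from plant import snapshot
g=deck([33,2.5,30])-[0,0,.0188]
plan([(g+[0,0,.06],down(DYAW)),(g,down(DYAW))])
a=snapshot("top")["frame"];b=snapshot("side")["frame"]
cv2.imwrite("pics/ts1.png",np.vstack([a[:,:,::-1][:],b[:,:,::-1]])); 
cv2.imwrite("pics/v1.png",cv2.resize(np.vstack([a,b])[:,:,::-1],(480,600),interpolation=cv2.INTER_AREA))
E
```

```text
t 1.77 open 0.0878 gf 0.0 F [ 0.1  0.4 -0.5] [0.451  0.006  0.3001] [-1.800e+02 -1.000e-01 -1.732e+02]
[-0.02, -0.03, 18.94, -0.01, -0.07, 0.14] rows 4.5
[-0.03, -0.02, 24.94, -0.01, -0.07, 0.14] rows 1.4
```

View pics/v1.png

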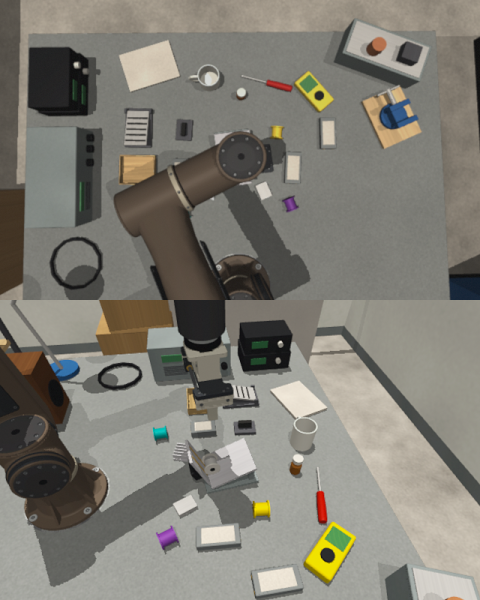

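With the arm moved, no fourth pack appears: there are two long packs and one short. The reel is still in the corner, so I descend and grip it.

Call:
play_rows --commands '[[[0,0,4,0,0,0,1],[0,0,8,0,0,0,1],[0,0,12,0,0,0,1],[0,0,16,0,0,0,1],[0,0,19,0,0,0,1],[0,0,21,0,0,0,1],[0,0,23,0,0,0,1],[0,0,24.9,0,0,0,1],[0,0,24.9,0,0,0,1],[0,0,24.9,0,0,0,0.3],[0,0,24.9,0,0,0,0.3],[0,0,24.9,0,0,0,0.3],[0,0,24.9,0,0,0,0.3],[0,0,24.9,0,0,0,0.3],[0,0,24.9,0,0,0,0.3],[0,0,24.9,0,0,0,0.3],[0,0,24.9,0,0,0,0.3],[0,0,24.9,0,0,0,0.3]]]'

```text
clock: 3.37
tool_pos: [0.4513, 0.0051, 0.0519]
orientation: [-180.0, 0.0, -173.3]
force: [-0.9, 0.2, 4.3]
opening: 0.0445
gripper_force: 30.0
```

```bash
python3 - <<'E'
from h import *
t=np.array([.441+.006,.368,.0])
p=deck([33,2.5,30])-[0,0,.0188]
plan([(p+[0.02,0,.16],down(DYAW)),(t+[0,0,.2],down(0)),(t+[0,0,.022],down(0))])
E
```

```text
t 3.37 open 0.0445 gf 30.0 F [-0.9  0.2  4.3] [0.4513 0.0051 0.0519] [-180.     0.  -173.3]
[-1.97, -0.17, -15.88, -0.0, 0.03, 0.04] rows 3.8
[-3.8, 36.09, -14.81, -0.0, 0.03, 6.69] rows 8.7
[-3.79, 36.09, 2.99, -0.0, 0.03, 6.69] rows 4.3
```

Call:
play_rows --commands '[[[-1,0,-4,0,0,0,0.3],[-2,0,-8,0,0,0,0.3],[-2,0,-12,0,0,0,0.3],[-2,0,-15.9,0,0,0,0.3],[-3.8,36.1,-14.8,0,0,6.7,0.3],[-3.8,36.1,-14.8,0,0,6.7,0.3],[-3.8,36.1,-14.8,0,0,6.7,0.3],[-3.8,36.1,-14.8,0,0,6.7,0.3],[-3.8,36.1,-14.8,0,0,6.7,0.3],[-3.8,36.1,-14.8,0,0,6.7,0.3],[-3.8,36.1,-14.8,0,0,6.7,0.3],[-3.8,36.1,-14.8,0,0,6.7,0.3],[-3.8,36.1,-14.8,0,0,6.7,0.3],[-3.8,36.1,-14.8,0,0,6.7,0.3],[-3.8,36.1,-14.8,0,0,6.7,0.3],[-3.8,36.1,-14.8,0,0,6.7,0.3]]]'

```text
clock: 4.7
tool_pos: [0.4463, 0.3676, 0.1985]
orientation: [-179.9, -0.1, 180.0]
force: [0.5, -0.6, -2.6]
opening: 0.0447
gripper_force: 30.0
```

```bash
python3 - <<'E'
from h import *
t=np.array([.441+.006,.368,.0])
plan([(t+[0,0,.023],down(0))])
E
```

```text
t 4.7 open 0.0447 gf 30.0 F [ 0.5 -0.6 -2.6] [0.4463 0.3676 0.1985] [-1.799e+02 -1.000e-01  1.800e+02]
[-0.1, 0.07, 17.55, -0.1, -0.09, -0.01] rows 4.2
```

Call:
play_rows --commands '[[[0,0,4,0,0,0,0.3],[0,0,8,0,0,0,0.3],[0,0,12,0,0,0,0.3],[0,0,14,0,0,0,0.3],[0,0,16,0,0,0,0.3],[0,0,17.5,0,0,0,0.3],[0,0,17.5,0,0,0,0.3],[0,0,17.5,0,0,0,0.65],[0,0,17.5,0,0,0,0.65],[0,0,17.5,0,0,0,0.65],[0,0,17.5,0,0,0,0.65],[0,0,13,0,0,0,0.65],[0,0,9,0,0,0,0.65],[0,0,5,0,0,0,0.65],[0,0,0,0,0,0,1],[0,0,-5,0,0,0,1]]]'

```text
clock: 6.03
tool_pos: [0.4467, 0.3678, 0.2364]
orientation: [179.9, 0.1, 180.0]
force: [1.1, 1.1, -0.4]
opening: 0.0654
gripper_force: 0.0
```

```bash
python3 - <<'E'
from h import *
from plant import snapshot
s={n:snapshot(n)["frame"][:,:,::-1] for n in ("side","top")}
cv2.imwrite("pics/s2.png",s["side"]);cv2.imwrite("pics/v2.png",cv2.resize(s["side"][100:350,200:420],None,fx=2,fy=2))
t=np.array([.4391,-.2112,0])
plan([([.45,.1,.25],down(0)),(t+[0,0,.2],down(-4)),(t+[0,0,.005],down(-4))])
E
```

```text
t 6.13 open 0.0728 gf 0.0 F [-0.2  0.   0.1] [0.4496 0.3707 0.2424] [ 179.4    0.6 -180. ]
[-0.03, -27.06, -1.06, 0.63, 0.56, 0.03] rows 6.5
[1.13, -58.24, 3.58, 0.65, 0.53, 4.03] rows 7.6
[1.32, -58.45, 23.08, 0.65, 0.53, 4.03] rows 4.7
```

View pics/v2.png

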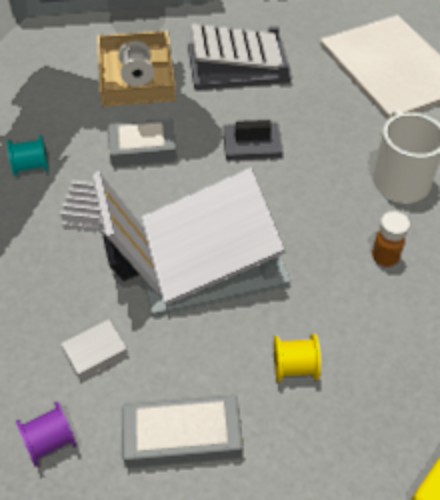

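The reel lies in the tray at crop pixel (137,68). Next I go to the first long pack.

Call:
play_rows --commands '[[[0.8,-57.9,4.8,0,0,4,1],[0.8,-57.9,4.8,0,0,4,1],[0.8,-57.9,4.8,0,0,4,1],[0.8,-57.9,4.8,0,0,4,1],[0.8,-57.9,4.8,0,0,4,1],[0.8,-57.9,4.8,0,0,4,1],[0.8,-57.9,4.8,0,0,4,1],[0.8,-57.9,4.8,0,0,4,1],[0.8,-57.9,4.8,0,0,4,1],[0.8,-57.9,4.8,0,0,4,1],[0.8,-57.9,4.8,0,0,4,1],[0.8,-57.9,4.8,0,0,4,1],[0.8,-57.9,4.8,0,0,4,1],[0.8,-57.9,4.8,0,0,4,1],[0.8,-57.9,4.8,0,0,4,1],[0.8,-57.9,4.8,0,0,4,1],[0.8,-57.9,4.8,0,0,4,1],[0.8,-57.9,4.8,0,0,4,1],[0.8,-57.9,4.8,0,0,4,1],[0.8,-57.9,4.8,0,0,4,1]]]'

```text
clock: 7.8
tool_pos: [0.439, -0.2098, 0.1853]
orientation: [180.0, 0.1, 176.1]
force: [0.1, 0.2, 0.2]
opening: 0.0876
gripper_force: 0.0
```

```bash
python3 - <<'E'
from h import *
t=np.array([.4391+.010,-.2112-.0007,0])   # grip 10 mm toward +x (uphill side)
plan([(t+[0,0,.004],down(-4))])
E
```

```text
t 7.8 open 0.0876 gf 0.0 F [0.1 0.2 0.2] [ 0.439  -0.2098  0.1853] [1.800e+02 1.000e-01 1.761e+02]
[-1.0, -0.14, 18.13, 0.0, 0.05, 0.1] rows 4.4
```

Call:
play_rows --commands '[[[-1,-0.1,4,0,0,0,1],[-1,-0.1,8,0,0,0,1],[-1,-0.1,12,0,0,0,1],[-1,-0.1,15,0,0,0,1],[-1,-0.1,17,0,0,0,1],[-1,-0.1,18.1,0,0,0,1],[-1,-0.1,18.1,0,0,0,1],[-1,-0.1,18.1,0,0,0,0.5],[-1,-0.1,18.1,0,0,0,0.5],[-1,-0.1,18.1,0,0,0,0.5],[-1,-0.1,18.1,0,0,0,0.5],[-1,-0.1,18.1,0,0,0,0.5],[-1,-0.1,18.1,0,0,0,0.5],[-1,-0.1,18.1,0,0,0,0.5]]]'

```text
clock: 8.97
tool_pos: [0.449, -0.2126, 0.0047]
orientation: [180.0, 0.1, 176.0]
force: [-1.4, 3.0, 7.6]
opening: 0.0599
gripper_force: 30.0
```

```bash
python3 - <<'E'
from h import *
from plant import get_obs
p=get_obs()["tool_pos"]
plan([(p+[0,0,.2],down(-4)),(deck([74,0,130]),RDECK),(deck([74,0,5.5]),RDECK)])
E
```

```text
t 8.97 open 0.0599 gf 30.0 F [-1.4  3.   7.6] [ 0.449  -0.2126  0.0047] [1.80e+02 1.00e-01 1.76e+02]
[-0.03, 0.0, -20.0, 0.0, 0.08, -0.02] rows 4.8
[0.84, 21.63, -17.28, -1.87, -19.87, -10.56] rows 5.2
[-3.33, 22.42, -5.57, -1.87, -19.87, -10.56] rows 3.0
```

Call:
play_rows --commands '[[[0,0,-3,0,0,0,0.5],[0,0,-7,0,0,0,0.5],[0,0,-11,0,0,0,0.5],[0,0,-15,0,0,0,0.5],[0,0,-20,0,0,0,0.5],[0,0,-20,0,0,0,0.5],[-0.5,8,-20,-0.9,-10,-5,0.5],[-0.5,12,-20,-1.9,-19.9,-10.5,0.5],[0,16,-19,-1.9,-19.9,-10.5,0.5],[0.4,19,-18,-1.9,-19.9,-10.5,0.5],[0.8,21.6,-17.3,-1.9,-19.9,-10.6,0.5],[0.8,21.6,-17.3,-1.9,-19.9,-10.6,0.5],[0.8,21.6,-17.3,-1.9,-19.9,-10.6,0.5],[0.8,21.6,-17.3,-1.9,-19.9,-10.6,0.5],[0.8,21.6,-17.3,-1.9,-19.9,-10.6,0.5]]]'

```text
clock: 10.22
tool_pos: [0.4553, 0.003, 0.1766]
orientation: [180.0, 19.9, -173.3]
force: [0.7, 0.4, -3.4]
opening: 0.0603
gripper_force: 30.0
```

```bash
cat > chk.py <<'E'
from h import *
from plant import *
import sys
# overlay of box at tool-given pose
E
python3 - <<'E'
from h import *
from plant import snapshot
plan([(deck([74,0,130]),RDECK),(deck([74,0,5]),RDECK)])
f=snapshot("side")["frame"][:,:,::-1]; cv2.imwrite("pics/s3.png",f); cv2.imwrite("pics/v3.png",cv2.resize(f[90:290,180:400],None,fx=2.5,fy=2.5))
E
```

```text
t 10.22 open 0.0603 gf 30.0 F [ 0.7  0.4 -3.4] [0.4553 0.003  0.1766] [ 180.    19.9 -173.3]
[-0.06, 0.07, -0.07, 0.04, -0.09, 0.02] rows 0.0
[-0.08, 0.06, 12.43, 0.04, -0.09, 0.02] rows 3.0
```

View pics/v3.png

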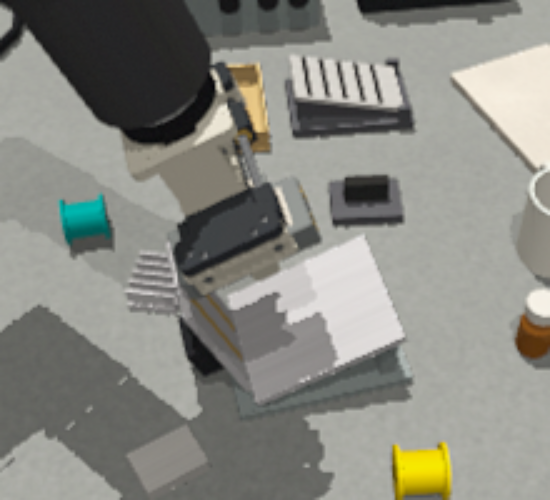

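The pack is held (opening 60 mm) and the tool is square to the deck. I lower it.

Call:
play_rows --commands '[[[-0.1,0,3,0,0,0,0.5],[-0.1,0,6,0,0,0,0.5],[-0.1,0,8,0,0,0,0.5],[-0.1,0,10,0,0,0,0.5],[-0.1,0,11,0,0,0,0.5],[-0.1,0,11.7,0,0,0,0.5],[-0.1,0,12.2,0,0,0,0.5],[-0.1,0,12.2,0,0,0,0.5],[-0.1,0,12.2,0,0,0,0.5]]]'

```text
clock: 11.02
tool_pos: [0.5029, 0.0051, 0.0716]
orientation: [179.3, 19.0, -173.4]
force: [0.1, -0.8, -3.4]
opening: 0.0597
gripper_force: 30.0
```

```bash
python3 - <<'E'
from h import *
plan([(deck([74,0,5]),RDECK)])
E
```

```text
t 11.02 open 0.0597 gf 30.0 F [ 0.1 -0.8 -3.4] [0.5029 0.0051 0.0716] [ 179.3   19.  -173.4]
[0.79, 0.4, 0.95, 0.72, -0.98, -0.02] rows 0.3
```

Call:
play_rows --commands '[[[0,0,0,0,0,0,0.5],[0,0,0,0,0,0,0.5]]]'

```text
clock: 11.18
tool_pos: [0.5032, 0.0058, 0.0721]
orientation: [179.2, 19.1, -173.3]
force: [0.5, 0.2, -3.9]
opening: 0.0597
gripper_force: 30.0
```

```bash
python3 - <<'E'
from h import *
from plant import get_obs
o=get_obs(); print(o["joint_pos"].round(2),o["qvel"].round(2),o["tau"].round(1))
plan([(deck([74,0,5]),RDECK)])
E
```

```text
[  24.01    4.48  -58.27   29.22  -10.   -135.25] [ 0.26  0.07  0.13  0.02  0.14 -0.02] [ -0.1 -26.1  19.8   3.4   1.    0. ]
t 11.18 open 0.0597 gf 30.0 F [ 0.5  0.2 -3.9] [0.5032 0.0058 0.0721] [ 179.2   19.1 -173.3]
[0.84, 0.33, 0.99, 0.77, -0.9, 0.03] rows 0.3
```

Joint 3 is at its limit, so this pose is too close in. I'll set the pack down about 30 mm further uphill and push it back afterwards.

Call:
play_rows --commands '[[[-1,0.2,0,0.8,-0.9,0,0.5],[-2.2,0.3,0,0.8,-0.9,0,0.5],[-2.2,0.3,0,0.8,-0.9,0,0.5],[-2.2,0.3,0,0.8,-0.9,0,0.5]]]'

```text
clock: 11.52
tool_pos: [0.5233, 0.0109, 0.0788]
orientation: [-179.9, 19.9, -173.3]
force: [-1.4, -0.3, -4.4]
opening: 0.0595
gripper_force: 30.0
```

```bash
python3 - <<'E'
from h import *
from plant import get_obs
o=get_obs(); print(o["joint_pos"].round(2))
plan([(deck([104,0,5]),RDECK)])
E
```

```text
[  22.47    5.21  -58.21   36.35   -9.11 -140.9 ]
t 11.52 open 0.0595 gf 30.0 F [-1.4 -0.3 -4.4] [0.5233 0.0109 0.0788] [-179.9   19.9 -173.3]
[0.02, 0.07, 0.9, -0.05, -0.06, 0.03] rows 0.2
```

```bash
cat >> h.py <<'E'
def tilt(a,yaw=DYAW): return R.from_euler("xyz",[0,-a,yaw],degrees=True)*R.from_euler("y",180,degrees=True)
E
python3 - <<'E'
from h import *
plan([(deck([96,0,18]),tilt(14)),(deck([84,0,11]),tilt(14))])
E
```

```text
t 11.52 open 0.0595 gf 30.0 F [-1.4 -0.3 -4.4] [0.5233 0.0109 0.0788] [-179.9   19.9 -173.3]
[0.82, 0.07, -0.4, -0.05, 5.94, 0.02] rows 0.8
[2.02, 0.07, 0.3, -0.05, 5.94, 0.02] rows 0.3
```

Call:
play_rows --commands '[[[0.4,0.1,-0.4,0,3,0,0.5],[0.8,0.1,-0.4,0,6,0,0.5],[1.4,0.1,-0.4,0,6,0,0.5],[2,0.1,-0.2,0,6,0,0.5],[2,0.1,0,0,6,0,0.5],[2,0.1,0.2,0,6,0,0.5],[2,0.1,0.2,0,6,0,0.5]]]'

```text
clock: 12.1
tool_pos: [0.5045, 0.0092, 0.0691]
orientation: [-179.9, 13.9, -173.3]
force: [0.3, -1.0, -3.0]
opening: 0.0599
gripper_force: 30.0
```

```bash
python3 - <<'E'
from h import *
from plant import get_obs
o=get_obs(); print(o["joint_pos"].round(2))
plan([(deck([84,0,11]),tilt(14))])
E
```

```text
[  26.69    7.09  -48.89   13.2   -21.52 -121.78]
t 12.1 open 0.0599 gf 30.0 F [ 0.3 -1.  -3. ] [0.5045 0.0092 0.0691] [-179.9   13.9 -173.3]
[-0.09, 0.02, 0.02, -0.1, -0.13, 0.04] rows 0.0
```

Call:
play_rows --commands '[[[0.9,0,0.1,0,0,0,0.5],[0.9,0,0.15,0,0,0,0.5],[0.9,0,0.2,0,0,0,0.5],[0.9,0,0.25,0,0,0,0.5],[0.9,0,0.25,0,0,0,0.5]]]'

```text
clock: 12.52
tool_pos: [0.4977, 0.009, 0.0653]
orientation: [-179.9, 13.9, -173.3]
force: [0.6, 0.8, -3.7]
opening: 0.06
gripper_force: 30.0
```

Call:
play_rows --commands '[[[0,0,0.1,0,0,0,0.5],[0,0,0.2,0,0,0,0.5],[0,0,0.3,0,0,0,0.5],[0,0,0.3,0,0,0,0.5]]]'

```text
clock: 12.85
tool_pos: [0.4978, 0.0089, 0.0623]
orientation: [-179.9, 13.9, -173.3]
force: [-5.5, 2.2, 2.5]
opening: 0.0598
gripper_force: 30.0
```

```bash
python3 - <<'E'
from h import *
from plant import get_obs
p=get_obs()["tool_pos"]; print("deck TCP",(DRr.inv().apply(p-DO)*1000).round(1))
plan([])
E
```

```text
deck TCP [74.6  0.3  7.2]
t 12.85 open 0.0598 gf 30.0 F [-5.5  2.2  2.5] [0.4978 0.0089 0.0623] [-179.9   13.9 -173.3]
```

Contact is felt, so I release and rise along the tool axis.

Call:
play_rows --commands '[[[0,0,0,0,0,0,0.75],[0,0,0,0,0,0,1],[0,0,0,0,0,0,1],[0,0,0,0,0,0,1],[0,0,-2,0,0,0,1],[0,0,-5,0,0,0,1],[0,0,-9,0,-6,0,1],[0,0,-13,0,-13.9,0,1],[-2,0,-18,0,-13.9,0,1],[-6,-6,-20,0,-13.9,0,1],[-6,-14,-20,0,13.9,0,1],[-6,-22,-20,0,13.9,0,1],[-6,-24,-20,0,13.9,0,1],[-6,-24,-20,0,13.9,0,1],[-6,-24,-20,0,13.9,0,1],[-6,-24,-20,0,13.9,0,1]]]'

```text
clock: 14.18
tool_pos: [0.5384, -0.2314, 0.2694]
orientation: [-180.0, -0.4, -173.4]
force: [0.9, -0.2, -0.6]
opening: 0.0878
gripper_force: 0.0
```

```bash
cat >> h.py <<'E'
def labels(tag):
    """label fits on bench height and in deck frame for layer heights"""
    from plant import snapshot
    for n in ("top","side"):
        f=snapshot(n)["frame"][:,:,::-1].copy(); cv2.imwrite(f"pics/{n}_{tag}.png",f); h=f.astype(int)
        m=((h.min(2)>160)&(h[:,:,2]-h[:,:,0]>14)&(h[:,:,2]-h[:,:,0]<60)).astype(np.uint8)
        cs,_=cv2.findContours(m,cv2.RETR_EXTERNAL,cv2.CHAIN_APPROX_NONE)
        for c in cs:
            if not 60<cv2.contourArea(c)<1500: continue
            q=back(n,c[:,0,:],.028)[:,:2]; r=cv2.minAreaRect((q*1000).astype(np.float32)); print(n,c[:,0].mean(0).round(),np.round(r[0],1),np.round(r[1],1),round(r[2],1))
            cm=c[:,0].mean(0)
            if 270<cm[0]<345 and 170<cm[1]<240:
                fx,cx,cy,o,rr=cam(n); d=DRr.inv().apply(rr.apply(np.c_[(c[:,0,0]-cx)/fx,(c[:,0,1]-cy)/fx,np.ones(len(c))])); o2=DRr.inv().apply(o-DO)
                for z in (.028,.056,.084): 
                    q=(o2+d*((z-o2[2])/d[:,2])[:,None])[:,:2]*1000; r=cv2.minAreaRect(q.astype(np.float32)); print("   deck z",z,np.round(r[0],1),np.round(r[1],1),round(r[2],1))
E
python3 - <<'E'
from h import *
labels("a"); plan([])
f=cv2.imread("pics/side_a.png"); g=cv2.imread("pics/top_a.png")
cv2.imwrite("pics/v4.png",np.hstack([cv2.resize(f[150:270,220:360],None,fx=2.8,fy=2.8),cv2.resize(g[150:270,250:390],None,fx=2.8,fy=2.8)]))
E
```

```text
top [240. 227.] [436.2 212.2] [39.1 53.5] 89.7
top [310. 211.] [478.3  16.9] [31.  76.1] 89.2
   deck z 0.028 [59.9 11. ] [29.8 77.3] 83.3
   deck z 0.056 [68.8 11.4] [29.2 75.7] 83.3
   deck z 0.084 [77.7 11.8] [28.5 74.1] 83.3
top [283. 102.] [789.8  85.3] [46.7 31.2] 22.3
side [351. 372.] [ 539.  -348.7] [44.5 30. ] 89.8
side [296. 211.] [486.1  49.1] [109.4  47.7] 21.2
   deck z 0.028 [64.4  1.6] [90.9 45.1] 0.3
   deck z 0.056 [ 69.4 -20.2] [87.2 43.2] 0.3
   deck z 0.084 [ 74.5 -42. ] [83.4 41.4] 0.3
side [270. 167.] [434.8 212.5] [44.9 61. ] 89.6
side [421. 141.] [873.4 270.5] [92.  89.4] 17.1
side [112.  73.] [-77.2 764.4] [168.6  36.7] 0.1
side [453.  59.] [1163.8  711. ] [146.9 109.8] 85.8
side [336.  52.] [739.6 822.3] [ 40.5 250.1] 9.1
t 14.28 open 0.0876 gf 0.0 F [ 0.5 -0.6  0.1] [ 0.5372 -0.232   0.2693] [-179.9   -0.2 -173.6]
```

View pics/v4.png

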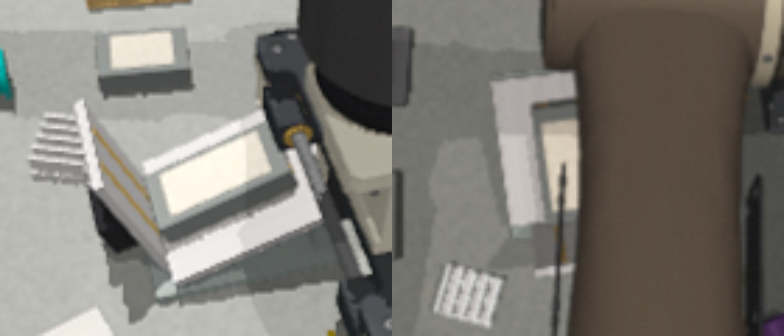

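The first long pack lies flat, about 4 mm from the stop at deck (64,2), square. Now the second long pack, gripped with the tool pre-tilted by 8° so the arm reaches more easily at the deck.

```bash
python3 - <<'E'
from h import *
t=np.array([.579,-.3488,0]);r=tilt(-8,0.1)
plan([(t+[0.005,0,.1],r),(t+[0,0,.005],r)])
E
```

```text
t 14.28 open 0.0876 gf 0.0 F [ 0.5 -0.6  0.1] [ 0.5372 -0.232   0.2693] [-179.9   -0.2 -173.6]
[-3.4, -12.11, 16.93, -0.51, 7.83, 6.29] rows 5.1
[-2.93, -12.05, 26.43, -0.51, 7.83, 6.29] rows 2.3
```

Call:
play_rows --commands '[[[-3.4,-12.1,5,-0.5,7.8,6.3,1],[-3.4,-12.1,11,-0.5,7.8,6.3,1],[-3.4,-12.1,16.9,-0.5,7.8,6.3,1],[-3.4,-12.1,16.9,-0.5,7.8,6.3,1],[-3.4,-12.1,16.9,-0.5,7.8,6.3,1],[-3.4,-12.1,16.9,-0.5,7.8,6.3,1],[-3.2,-12.1,20,-0.5,7.8,6.3,1],[-3.1,-12.1,23,-0.5,7.8,6.3,1],[-2.9,-12.1,25,-0.5,7.8,6.3,1],[-2.9,-12.1,26.4,-0.5,7.8,6.3,1],[-2.9,-12.1,26.4,-0.5,7.8,6.3,1],[-2.9,-12.1,26.4,-0.5,7.8,6.3,0.5],[-2.9,-12.1,26.4,-0.5,7.8,6.3,0.5],[-2.9,-12.1,26.4,-0.5,7.8,6.3,0.5],[-2.9,-12.1,26.4,-0.5,7.8,6.3,0.5],[-2.9,-12.1,26.4,-0.5,7.8,6.3,0.5],[-2.9,-12.1,26.4,-0.5,7.8,6.3,0.5],[-2.9,-12.1,26.4,-0.5,7.8,6.3,0.5]]]'

```text
clock: 15.78
tool_pos: [0.58, -0.3459, 0.0091]
orientation: [-179.9, -7.6, -179.6]
force: [-0.2, -2.2, 6.8]
opening: 0.0598
gripper_force: 30.0
```

```bash
python3 - <<'E'
from h import *
from plant import get_obs
p=get_obs()["tool_pos"]
plan([(p+[0,0,.18],tilt(-8,0)),(deck([78,0,120]),tilt(12)),(deck([73,0,34]),tilt(12))])
E
```

```text
t 15.78 open 0.0598 gf 30.0 F [-0.2 -2.2  6.8] [ 0.58   -0.3459  0.0091] [-179.9   -7.6 -179.6]
[2.39, -0.03, -17.84, -0.13, 0.37, 0.36] rows 4.3
[13.53, 35.1, -14.42, -0.32, -19.62, -6.29] rows 8.9
[10.0, 35.38, -6.56, -0.32, -19.62, -6.29] rows 2.1
```

TCP sits at 9 mm, too high for a good grip, so I regrip lower.

Call:
play_rows --commands '[[[0,0,0,0,0,0,0.8],[0,0,0,0,0,0,0.8],[0,0,0.2,0,0,0,0.8],[0,0,0.4,0,0,0,0.8],[0,0,0.4,0,0,0,0.8],[0,0,0.4,0,0,0,0.5],[0,0,0.4,0,0,0,0.5],[0,0,0.4,0,0,0,0.5],[0,0,0.4,0,0,0,0.5],[0,0,0.4,0,0,0,0.5],[0,0,0.4,0,0,0,0.5],[0,0,0.4,0,0,0,0.5]]]'

```text
clock: 16.78
tool_pos: [0.5781, -0.345, 0.0031]
orientation: [180.0, -7.8, -179.7]
force: [1.1, -0.2, -1.7]
opening: 0.0597
gripper_force: 30.0
```

```bash
python3 - <<'E'
from h import *
from plant import get_obs
p=get_obs()["tool_pos"]
plan([(p+[0,0,.18],tilt(-8,0)),(deck([78,0,120]),tilt(12)),(deck([73,0,34]),tilt(12))])
E
```

```text
t 16.78 open 0.0597 gf 30.0 F [ 1.1 -0.2 -1.7] [ 0.5781 -0.345   0.0031] [ 180.    -7.8 -179.7]
[2.44, 0.01, -17.83, -0.02, 0.2, 0.33] rows 4.3
[13.49, 35.03, -14.93, -0.21, -19.78, -6.35] rows 8.8
[9.93, 35.3, -7.08, -0.21, -19.78, -6.35] rows 2.1
```

Call:
play_rows --commands '[[[0.5,0,-3,0,0,0,0.5],[1,0,-7,0,0,0,0.5],[1.5,0,-11,0,0,0,0.5],[2,0,-15,0,0,0,0.5],[2.4,0,-17.8,0,0,0,0.5],[4,4,-17.8,0,-4,-1,0.5],[5.5,8,-17.5,0,-8,-2,0.5],[7,12,-17,0,-12,-3,0.5],[8.5,16,-16.5,0,-16,-4,0.5],[10,20,-16,0,-19.8,-6,0.5],[11,24,-15.5,-0.2,-19.8,-6.4,0.5],[12,28,-15,-0.2,-19.8,-6.4,0.5],[13,32,-15,-0.2,-19.8,-6.4,0.5],[13.5,35,-14.9,-0.2,-19.8,-6.4,0.5],[13.5,35,-14.9,-0.2,-19.8,-6.4,0.5],[13.5,35,-14.9,-0.2,-19.8,-6.4,0.5],[13.5,35,-14.9,-0.2,-19.8,-6.4,0.5],[13.5,35,-14.9,-0.2,-19.8,-6.4,0.5]]]'

```text
clock: 18.28
tool_pos: [0.4624, 0.0035, 0.1691]
orientation: [-180.0, 12.0, -173.4]
force: [0.8, -1.4, -2.8]
opening: 0.06
gripper_force: 30.0
```

```bash
python3 - <<'E'
from h import *
plan([(deck([73,0,50]),tilt(12)),(deck([73,0,33]),tilt(12)),(deck([73,0,31]),tilt(12))])
E
```

```text
t 18.28 open 0.06 gf 30.0 F [ 0.8 -1.4 -2.8] [0.4624 0.0035 0.1691] [-180.    12.  -173.4]
[-0.53, 0.11, 6.98, -0.02, -0.01, -0.0] rows 1.7
[-0.76, 0.11, 8.66, -0.02, -0.01, -0.0] rows 0.4
[-0.79, 0.11, 8.86, -0.02, -0.01, -0.0] rows 0.0
```

Call:
play_rows --commands '[[[-0.2,0.1,3,0,0,0,0.5],[-0.4,0.1,5.5,0,0,0,0.5],[-0.5,0.1,7,0,0,0,0.5],[-0.6,0.1,7.8,0,0,0,0.5],[-0.7,0.1,8.3,0,0,0,0.5],[-0.8,0.1,8.6,0,0,0,0.5],[-0.8,0.1,8.7,0,0,0,0.5],[-0.8,0.1,8.7,0,0,0,0.5],[-0.8,0.1,8.7,0,0,0,0.5]]]'

```text
clock: 19.03
tool_pos: [0.4886, 0.0082, 0.0866]
orientation: [-180.0, 12.1, -173.3]
force: [-0.1, -0.5, -2.9]
opening: 0.0594
gripper_force: 30.0
```

```bash
cat >> h.py <<'E'
def where():
    from plant import get_obs
    o=get_obs(); print("deck TCP",(DRr.inv().apply(o["tool_pos"]-DO)*1000).round(1),o["orientation"].round(1),"F",o["force"].round(1),"open",o["opening"].round(4),"j",o["joint_pos"].round(0))
E
python3 -c "
from h import *
where()"
```

```text
Traceback (most recent call last):
  File "h.py", line 44, in where
    o=get_obs(); print("deck TCP",(DRr.inv().apply(o["tool_pos"]-DO)*1000).round(1),o["orientation"].round(1),"F",o["force"].round(1),"open",o["opening"].round(4),"j",o["joint_pos"].round(0))
                                                                                                                                             ^^^^^^^^^^^^^^^^^^
AttributeError: 'float' object has no attribute 'round'
```

Call:
play_rows --commands '[[[0,0,0.1,0,0,0,0.5],[0,0,0.2,0,0,0,0.5],[0,0,0.2,0,0,0,0.5]]]'

```text
clock: 19.28
tool_pos: [0.4889, 0.0085, 0.0843]
orientation: [-180.0, 12.1, -173.3]
force: [-0.3, 0.1, -1.5]
opening: 0.0597
gripper_force: 30.0
```

```bash
sed -i 's/,"open",o\["opening"\].round(4)/,"open",round(o["opening"],4)/' h.py; python3 -c "
from h import *
where()"
```

```text
deck TCP [73.7  0.9 30.9] [-180.    12.1 -173.3] F [-0.3  0.1 -1.5] open 0.0597 j [  27.    5.  -47.    9.  -27. -118.]
```

Call:
play_rows --commands '[[[0,0,0.1,0,0,0,0.5],[0,0,0.1,0,0,0,0.75],[0,0,0.1,0,0,0,1],[0,0,0.1,0,0,0,1],[0,0,0.1,0,0,0,1],[0,0,-2,0,0,0,1],[0,0,-5,0,0,0,1],[0,0,-9,0,6,0,1],[0,0,-13,0,12,0,1],[0,4,-16,0,12,6,1],[0,8,-17,0,12,6,1],[0,12,-17,0,12,6,1],[0,16,-17,0,12,6,1],[0,20,-17,0,12,6,1],[0,22,-17,0,12,6,1],[0,22,-17,0,12,6,1],[0,22,-17,0,12,6,1],[0,22,-17,0,12,6,1]]]'

```text
clock: 20.78
tool_pos: [0.4275, 0.2227, 0.2497]
orientation: [179.4, -0.0, -179.2]
force: [0.5, -1.0, 0.5]
opening: 0.0878
gripper_force: 0.0
```

```bash
python3 - <<'E'
from h import *
labels("b"); t=np.array([.4348,.2122,0]);r=tilt(-8,-1)
plan([(t+[.005,0,.1],r),(t+[.005,0,.005],r)])
E
```

```text
top [352. 255.] [354.3 -98.6] [53.7 39. ] 25.5
top [313. 212.] [475.1   6.6] [87.3 44.5] 6.7
   deck z 0.028 [55.3  1.5] [88.6 42.9] 0.7
   deck z 0.056 [64.3  2.1] [86.7 42. ] 0.7
   deck z 0.084 [73.3  2.6] [84.8 41.1] 0.7
top [283. 103.] [787.7  85.3] [46.7 33.4] 17.6
top [550.  87.] [ 845.2 -678.2] [ 96.8 103.1] 68.9
top [513.  75.] [ 860.  -583.1] [59.  59.2] 43.3
top [485.  45.] [ 953.5 -496.4] [77.  62.5] 89.6
side [398. 211.] [736.9  10.3] [29.2 31.6] 56.8
side [292. 205.] [478.4  71.3] [115.5  48.8] 23.3
   deck z 0.028 [58.7 25. ] [95. 47.] 0.5
   deck z 0.056 [64.   2.2] [91.1 45.1] 0.5
   deck z 0.084 [ 69.2 -20.6] [87.2 43.1] 0.5
side [99. 73.] [-120.7  764.2] [174.   34.1] 1.2
side [440.  59.] [1109.7  711. ] [207.7 141.8] 0.8
t 20.88 open 0.0875 gf 0.0 F [ 0.3  0.2 -0.6] [0.4278 0.2219 0.25  ] [ 179.4   -0.  -179.3]
[-1.19, -1.14, 14.99, 0.47, 7.97, 1.74] rows 3.6
[-1.19, -1.23, 24.49, 0.47, 7.97, 1.74] rows 2.3
```

Both long packs are at deck (64,2), square. Next the short pack, gripped 8 mm uphill of its centre.

Call:
play_rows --commands '[[[-1.5,-1.1,5,0.5,8,1.7,1],[-1.5,-1.1,10,0.5,8,1.7,1],[-1.5,-1.1,14,0.5,8,1.7,1],[-1.5,-1.2,17,0.5,8,1.7,1],[-1.5,-1.2,20,0.5,8,1.7,1],[-1.5,-1.2,23,0.5,8,1.7,1],[-1.5,-1.2,24.5,0.5,8,1.7,1],[-1.5,-1.2,24.6,0.5,8,1.7,1],[-1.5,-1.2,24.6,0.5,8,1.7,1],[-1.5,-1.2,24.6,0.5,8,1.7,0.5],[-1.5,-1.2,24.6,0.5,8,1.7,0.5],[-1.5,-1.2,24.6,0.5,8,1.7,0.5],[-1.5,-1.2,24.6,0.5,8,1.7,0.5],[-1.5,-1.2,24.6,0.5,8,1.7,0.5],[-1.5,-1.2,24.6,0.5,8,1.7,0.5],[-1.5,-1.2,24.6,0.5,8,1.7,0.5],[-1.5,-1.2,24.6,0.5,8,1.7,0.5]]]'

```text
clock: 22.3
tool_pos: [0.443, 0.2133, 0.0044]
orientation: [-180.0, -8.0, 179.1]
force: [0.5, -2.9, 5.8]
opening: 0.0595
gripper_force: 30.0
```

```bash
python3 - <<'E'
from h import *
from plant import get_obs
p=get_obs()["tool_pos"]; x=48+(p[0]-.4348)*1000; print(x)
plan([(p+[0.01,0,.22],tilt(-8,0)),(deck([x+6,0,140]),tilt(12)),(deck([x,0,65]),tilt(12)),(deck([x,0,56+p[2]*1000]),tilt(12))])
E
```

```text
56.19662616257216
t 22.3 open 0.0595 gf 30.0 F [ 0.5 -2.9  5.8] [0.443  0.2133 0.0044] [-180.    -8.   179.1]
[2.07, 0.01, -21.92, 0.11, -0.0, -0.88] rows 5.3
[2.34, -21.14, -17.68, -0.28, -19.98, -7.57] rows 5.2
[-0.64, -20.87, -10.78, -0.28, -19.98, -7.57] rows 1.8
[-0.85, -20.85, -10.37, -0.28, -19.98, -7.57] rows 0.1
```

Call:
play_rows --commands '[[[0.5,0,-4,0,0,0,0.5],[1,0,-8,0,0,0,0.5],[1.5,0,-12,0,0,0,0.5],[2,0,-16,0,0,0,0.5],[2,0,-20,0,0,0,0.5],[2.1,-2,-22,0,-4,-1,0.5],[2.1,-6,-21.5,0,-9,-3,0.5],[2.2,-10,-20,0,-15,-5,0.5],[2.3,-14,-19,0,-20,-7.6,0.5],[2.3,-18,-18,-0.3,-20,-7.6,0.5],[2.3,-21,-17.7,-0.3,-20,-7.6,0.5],[2.3,-21.1,-17.7,-0.3,-20,-7.6,0.5],[2.3,-21.1,-17.7,-0.3,-20,-7.6,0.5],[2.3,-21.1,-17.7,-0.3,-20,-7.6,0.5],[2.3,-21.1,-17.7,-0.3,-20,-7.6,0.5]]]'

```text
clock: 23.55
tool_pos: [0.4418, 0.0033, 0.1826]
orientation: [180.0, 12.0, -173.3]
force: [0.6, 0.1, -1.3]
opening: 0.0598
gripper_force: 30.0
```

```bash
python3 - <<'E'
from h import *
where();plan([(deck([57,1,66]),tilt(12)),(deck([56.5,1,60.5]),tilt(12))])
E
```

```text
deck TCP [ 62.8   1.2 139.5] [ 180.    12.  -173.3] F [ 0.6  0.1 -1.3] open 0.0598 j [  31.   -8.  -42.    7.  -45. -118.]
t 23.55 open 0.0598 gf 30.0 F [ 0.6  0.1 -1.3] [0.4418 0.0033 0.1826] [ 180.    12.  -173.3]
[-0.44, -0.02, 7.36, 0.04, 0.02, 0.03] rows 1.8
[-0.47, -0.02, 7.91, 0.04, 0.02, 0.03] rows 0.1
```

Call:
play_rows --commands '[[[-0.2,0,2.5,0,0,0,0.5],[-0.3,0,4.5,0,0,0,0.5],[-0.4,0,6,0,0,0,0.5],[-0.4,0,7,0,0,0,0.5],[-0.5,0,7.5,0,0,0,0.5],[-0.5,0,7.8,0,0,0,0.5],[-0.5,0,7.9,0,0,0,0.5],[-0.5,0,7.9,0,0,0,0.5],[-0.5,0,7.9,0,0,0,0.5]]]'

```text
clock: 24.3
tool_pos: [0.463, 0.0054, 0.1069]
orientation: [180.0, 12.1, -173.3]
force: [-0.3, -0.0, -2.1]
opening: 0.06
gripper_force: 30.0
```

```bash
python3 -c "
from h import *
where()"
```

```text
deck TCP [56.9  0.8 61.1] [ 180.    12.1 -173.3] F [-0.3 -0.  -2.1] open 0.06 j [  29.    0.  -48.    9.  -31. -119.]
```

Call:
play_rows --commands '[[[0,0,0.1,0,0,0,0.5],[0,0,0.1,0,0,0,0.5],[0,0,0.1,0,0,0,0.75],[0,0,0.1,0,0,0,1],[0,0,0.1,0,0,0,1],[0,0,0.1,0,0,0,1],[0,0,-2,0,0,0,1],[0,0,-5,0,0,0,1],[0,0,-9,0,6,0,1],[-3,2,-12,0,12,0,1],[-7,4,-13,0,12,10,1],[-11,8,-14,0,12,10,1],[-11,12,-15,0,12,10,1],[-11,16,-15,0,12,10,1],[-11,20,-15,0,12,10,1],[-11,22,-15,0,12,10,1],[-11,22,-15,0,12,10,1],[-11,22,-15,0,12,10,1],[-11,22,-15,0,12,10,1],[-11,22,-15,0,12,10,1]]]'

```text
clock: 25.97
tool_pos: [0.513, 0.2314, 0.2758]
orientation: [179.0, -0.1, 176.7]
force: [0.5, 0.1, 0.5]
opening: 0.0877
gripper_force: 0.0
```

```bash
python3 - <<'E'
from h import *
labels("c"); where()
f=cv2.imread("pics/side_c.png"); g=cv2.imread("pics/top_c.png")
cv2.imwrite("pics/v5.png",np.hstack([cv2.resize(f[120:270,200:360],None,fx=2.5,fy=2.5),cv2.resize(g[130:280,200:360],None,fx=2.5,fy=2.5)]))
E
```

```text
top [351. 255.] [355.3 -98.7] [54.7 39.5] 23.5
top [315. 220.] [450.3   2.7] [58.2 45.4] 6.2
   deck z 0.028 [30.1  0.6] [44.  59.8] 89.6
   deck z 0.056 [39.6  1.2] [43.1 58.5] 89.6
   deck z 0.084 [49.2  1.8] [42.1 57.3] 89.6
top [283. 103.] [788.2  85.4] [47.6 33.4] 17.6
top [529.  78.] [ 865.8 -637.6] [187.2 112.3] 68.9
top [489.  50.] [ 911.7 -536.7] [180.6 121.7] 69.0
side [398. 211.] [736.2  10.7] [29.1 31.3] 45.9
side [306. 198.] [517.3  87.6] [18.9 52.9] 7.0
   deck z 0.028 [97.7 25.5] [17.  46.5] 0.4
   deck z 0.056 [101.3   2.7] [16.3 44.6] 0.4
   deck z 0.084 [105.  -20.1] [15.6 42.7] 0.4
side [281. 201.] [452.  88.] [83.3 49.9] 23.4
   deck z 0.028 [36.2 49.7] [66.5 49.2] 0.2
   deck z 0.056 [42.4 25.9] [63.8 47.2] 0.2
   deck z 0.084 [48.6  2.1] [61.  45.2] 0.2
side [105.  73.] [-102.1  764.2] [211.2  34.7] 1.1
side [440.  59.] [1109.7  711. ] [207.7 141.8] 0.8
deck TCP [186.2 219.2 194.1] [ 1.789e+02 -1.000e-01  1.767e+02] F [-0.1  0.3 -0.4] open 0.0876 j [  44.    8.   -9.   -1.  -72. -137.]
```

View pics/v5.png

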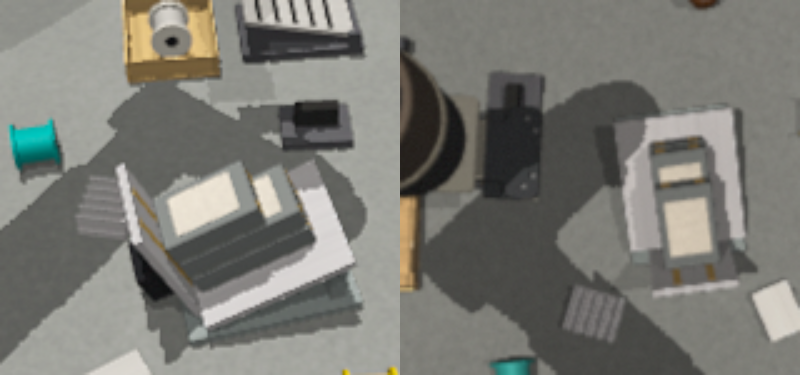

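The short pack sits at deck (49,2) on top of the two long packs, and the weight has not moved (side (326,170)). Now I grip its rib.

```bash
python3 - <<'E'
from h import *
t=np.array([.593,.1972,0]);r=tilt(-8,-4)
plan([(t+[.008,0,.1],r),(t+[0,0,.018],r)])
E
```

```text
t 26.07 open 0.0876 gf 0.0 F [-0.1  0.3 -0.4] [0.5131 0.2311 0.2761] [ 1.789e+02 -1.000e-01  1.767e+02]
[-9.0, -3.19, 17.53, 1.01, 7.89, 0.73] rows 4.8
[-8.22, -3.39, 25.73, 1.01, 7.89, 0.73] rows 2.0
```

Call:
play_rows --commands '[[[-4,-2,5,1,7.9,0.7,1],[-8,-3.2,10,1,7.9,0.7,1],[-9,-3.2,15,1,7.9,0.7,1],[-9,-3.2,17.5,1,7.9,0.7,1],[-9,-3.2,17.5,1,7.9,0.7,1],[-8.7,-3.3,20,1,7.9,0.7,1],[-8.4,-3.3,23,1,7.9,0.7,1],[-8.2,-3.4,25,1,7.9,0.7,1],[-8.2,-3.4,25.7,1,7.9,0.7,1],[-8.2,-3.4,25.7,1,7.9,0.7,1],[-8.2,-3.4,25.7,1,7.9,0.7,0],[-8.2,-3.4,25.7,1,7.9,0.7,0],[-8.2,-3.4,25.7,1,7.9,0.7,0],[-8.2,-3.4,25.7,1,7.9,0.7,0],[-8.2,-3.4,25.7,1,7.9,0.7,0],[-8.2,-3.4,25.7,1,7.9,0.7,0],[-8.2,-3.4,25.7,1,7.9,0.7,0],[-8.2,-3.4,25.7,1,7.9,0.7,0],[-8.2,-3.4,25.7,1,7.9,0.7,0],[-8.2,-3.4,25.7,1,7.9,0.7,0]]]'

```text
clock: 27.73
tool_pos: [0.5926, 0.1985, 0.0181]
orientation: [180.0, -8.0, 176.1]
force: [-0.0, 0.0, 1.1]
opening: 0.0272
gripper_force: 0.0
```

```bash
python3 - <<'E'
from h import *
from plant import get_obs
p=get_obs()["tool_pos"]; x=43+(p[0]-.589)*1000; print(x)
plan([(p+[0.01,0,.22],tilt(-8,-4)),(deck([x+15,1.5,180]),tilt(12)),(deck([x,1.5,84+p[2]*1000+12]),tilt(12)),(deck([x,1.5,84+p[2]*1000]),tilt(12))])
E
```

```text
46.632105680205
t 27.73 open 0.0272 gf 0.0 F [-0.   0.   1.1] [0.5926 0.1985 0.0181] [180.   -8.  176.1]
[2.08, 0.07, -21.92, -0.01, -0.03, 0.11] rows 5.3
[17.87, -20.74, -17.89, -0.36, -19.97, -10.59] rows 6.3
[16.12, -20.58, -11.37, -0.36, -19.97, -10.59] rows 1.6
[15.56, -20.51, -10.31, -0.36, -19.97, -10.59] rows 0.3
```

Fingers are still closing.

Call:
play_rows --commands '[[[0,0,0,0,0,0,0],[0,0,0,0,0,0,0],[0,0,0,0,0,0,0],[0,0,0,0,0,0,0],[0,0,0,0,0,0,0],[0.3,0,-2,0,0,0,0],[0.3,0,-3,0,0,0,0],[0.3,0,-3,0,0,0,0]]]'

```text
clock: 28.4
tool_pos: [0.5956, 0.1991, 0.0505]
orientation: [179.9, -7.8, 176.1]
force: [0.5, 0.5, -3.9]
opening: 0.0156
gripper_force: 29.9
```

```bash
python3 - <<'E'
from h import *
x=46.6;z=84+18
plan([(np.array([.603,.1985,.25]),tilt(-8,-4)),(deck([x+15,1.5,180]),tilt(12)),(deck([x,1.5,z+12]),tilt(12)),(deck([x,1.5,z]),tilt(12))])
E
```

```text
t 28.4 open 0.0156 gf 29.9 F [ 0.5  0.5 -3.9] [0.5956 0.1991 0.0505] [179.9  -7.8 176.1]
[1.97, 0.03, -19.86, 0.11, 0.18, 0.15] rows 4.8
[17.67, -20.78, -14.75, -0.26, -19.75, -10.57] rows 6.4
[15.93, -20.64, -8.21, -0.26, -19.75, -10.57] rows 1.6
[15.38, -20.57, -7.15, -0.26, -19.75, -10.57] rows 0.3
```

Call:
play_rows --commands '[[[0.5,0,-4,0,0,0,0],[1,0,-8,0,0,0,0],[1.5,0,-12,0,0,0,0],[2,0,-16,0,0,0,0],[2,0,-19.8,0,0,0,0],[4,-2,-19.5,0,-3,-1,0],[6.5,-5,-19,0,-6,-3,0],[9,-8,-18,0,-9,-4.5,0],[11,-11,-17,-0.1,-12,-6,0],[13,-14,-16,-0.2,-15,-7.5,0],[15,-17,-15.5,-0.3,-18,-9,0],[16.5,-19,-15,-0.3,-19.8,-10,0],[17.7,-20.8,-14.8,-0.3,-19.8,-10.6,0],[17.7,-20.8,-14.8,-0.3,-19.8,-10.6,0],[17.7,-20.8,-14.8,-0.3,-19.8,-10.6,0],[17.7,-20.8,-14.8,-0.3,-19.8,-10.6,0],[17.7,-20.8,-14.8,-0.3,-19.8,-10.6,0]]]'

```text
clock: 29.82
tool_pos: [0.4259, 0.0018, 0.2194]
orientation: [-180.0, 11.8, -173.3]
force: [1.0, -0.3, -3.6]
opening: 0.0157
gripper_force: 30.0
```

```bash
python3 - <<'E'
from h import *
from plant import snapshot
x=46.6;z=84+18
where();plan([(deck([x+2,1.5,z+12]),tilt(12)),(deck([x,1.5,z]),tilt(12))])
f=snapshot("side")["frame"][:,:,::-1]; cv2.imwrite("pics/v6.png",cv2.resize(f[80:250,200:360],None,fx=3,fy=3))
E
```

```text
deck TCP [ 60.4   1.6 179.6] [-180.    11.8 -173.3] F [ 1.  -0.3 -3.6] open 0.0157 j [  32.  -12.  -40.    6.  -52. -119.]
t 29.82 open 0.0157 gf 30.0 F [ 1.  -0.3 -3.6] [0.4259 0.0018 0.2194] [-180.    11.8 -173.3]
[0.24, -0.0, 6.66, -0.03, -0.18, 0.01] rows 1.6
[0.27, -0.0, 7.88, -0.03, -0.18, 0.01] rows 0.3
```

View pics/v6.png

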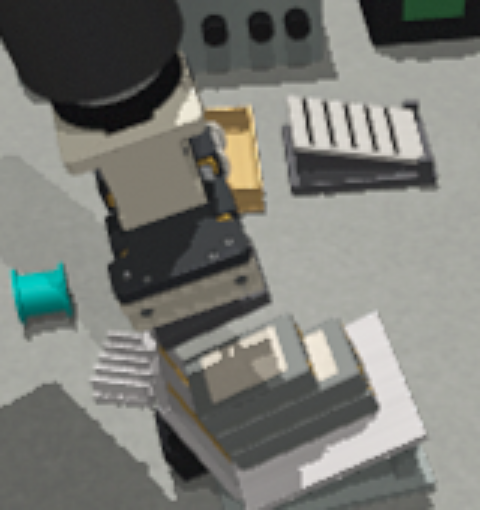

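The weight hangs above the stack and its shadow falls on the top pack. I lower it.

Call:
play_rows --commands '[[[0,0,2,0,0,0,0],[0.1,0,4,0,-0.2,0,0],[0.2,0,5.5,0,-0.2,0,0],[0.2,0,6.7,0,-0.2,0,0],[0.3,0,7.3,0,-0.2,0,0],[0.3,0,7.6,0,-0.2,0,0],[0.3,0,7.8,0,-0.2,0,0],[0.3,0,7.8,0,-0.2,0,0],[0.3,0,7.8,0,-0.2,0,0]]]'

```text
clock: 30.62
tool_pos: [0.4389, 0.003, 0.1431]
orientation: [-180.0, 12.1, -173.3]
force: [-0.3, 0.8, -4.8]
opening: 0.016
gripper_force: 30.0
```

```bash
python3 -c "
from h import *
where()"
```

```text
deck TCP [ 46.5   1.3 103.4] [-180.    12.1 -173.3] F [-0.3  0.8 -4.8] open 0.016 j [  31.   -6.  -47.    8.  -38. -120.]
```

Call:
play_rows --commands '[[[0,0,0.1,0,0,0,0],[0,0,0.2,0,0,0,0],[0,0,0.3,0,0,0,0],[0,0,0.3,0,0,0,0]]]'

```text
clock: 30.95
tool_pos: [0.4395, 0.0031, 0.1416]
orientation: [-180.0, 12.2, -173.3]
force: [-16.6, 2.7, 21.2]
opening: 0.0158
gripper_force: 30.0
```

```bash
python3 -c "
from h import *
where()"
```

```text
deck TCP [ 46.7   1.3 101.8] [-180.    12.2 -173.3] F [-16.6   2.7  21.2] open 0.0158 j [  31.   -6.  -47.    8.  -38. -120.]
```

Call:
play_rows --commands '[[[0,0,-0.15,0,0,0,0],[0,0,-0.15,0,0,0,0.3],[0,0,-0.15,0,0,0,0.5],[0,0,-0.15,0,0,0,0.5],[0,0,-0.15,0,0,0,0.5],[0,0,-0.15,0,0,0,0.5],[0,0,-2,0,0,0,0.5],[0,0,-5,0,0,0,0.5],[0,0,-8,0,3,0,0.3],[-3,2,-10,0,12,0,0],[-7,6,-12,0,12,6,0],[-10,10,-12,0,12,6,0],[-10,14,-12,0,12,6,0],[-10,18,-12,0,12,6,0],[-10,22,-12,0,12,6,0],[-10,26,-12,0,12,6,0],[-10,30,-12,0,12,6,0],[-10,34,-12,0,12,6,0],[-10,34,-12,0,12,6,0],[-10,34,-12,0,12,6,0]]]'

```text
clock: 32.62
tool_pos: [0.4714, 0.3526, 0.2763]
orientation: [179.5, -0.1, -179.1]
force: [0.2, -0.7, 0.2]
opening: 0.0005
gripper_force: 0.0
```

```bash
python3 - <<'E'
from h import *
labels("d"); where(); t=np.array([.556,.372,.0])
plan([(t+[0,0,.075],down(0)),(t+[0,0,.026],down(0))])
f=cv2.imread("pics/side_d.png"); g=cv2.imread("pics/top_d.png")
cv2.imwrite("pics/v7.png",np.hstack([cv2.resize(f[90:270,200:360],None,fx=2.5,fy=2.5),cv2.resize(g[130:310,200:360],None,fx=2.5,fy=2.5)]))
for z in(84,98):
  for n in("top","side"): print(n,z,proj(n,np.array([deck([a,b,z]) for a,b in((3,31.5),(83,31.5),(83,-28.5),(3,-28.5))])).round(1).tolist())
E
```

```text
top [351. 254.] [354.5 -98.5] [53.3 38.4] 23.5
top [283. 103.] [787.7  85.3] [46.7 33.4] 17.6
top [548.  91.] [ 825.9 -676.1] [86.5 65.3] 68.5
side [398. 211.] [737.5  11.1] [30.9 31.3] 37.7
side [306. 198.] [517.   87.5] [18.4 53.1] 6.0
   deck z 0.028 [97.5 25.5] [46.6 16.6] 89.4
   deck z 0.056 [101.2   2.7] [44.7 15.9] 89.4
   deck z 0.084 [104.8 -20.1] [42.8 15.3] 89.4
side [104.  73.] [-102.1  764.2] [211.2  34.7] 1.1
side [440.  59.] [1110.  711.] [208.4 141.8] 0.8
deck TCP [160.6 341.7 204.2] [ 1.795e+02 -1.000e-01 -1.792e+02] F [ 0.5 -0.5  0.5] open 0.0003 j [  55.   11.   -6.   -0.  -73. -144.]
t 32.72 open 0.0003 gf 0.0 F [ 0.5 -0.5  0.5] [0.4717 0.3496 0.2768] [ 1.795e+02 -1.000e-01 -1.792e+02]
[-8.48, 1.94, 20.19, 0.52, -0.06, 0.78] rows 5.3
[-8.49, 1.9, 25.09, 0.52, -0.06, 0.78] rows 1.2
top 84 [[305.5, 238.3], [301.8, 209.7], [324.6, 206.7], [328.0, 235.3]]
side 84 [[259.7, 199.5], [291.5, 185.0], [298.1, 204.8], [264.8, 219.8]]
top 98 [[305.8, 240.2], [302.0, 211.3], [325.1, 208.3], [328.5, 237.2]]
side 98 [[257.0, 196.1], [289.2, 181.4], [295.8, 201.3], [262.0, 216.6]]
```

View pics/v7.png

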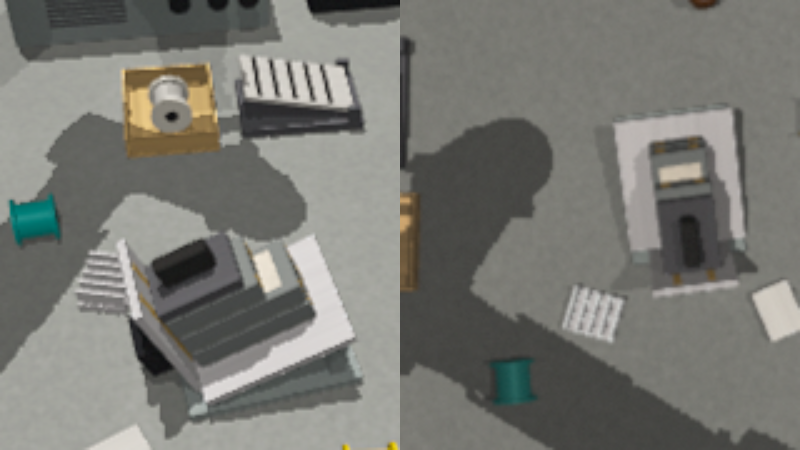

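```bash
python3 - <<'E'
from h import *
g={n:cv2.cvtColor(cv2.imread(f"pics/{n}_d.png"),cv2.COLOR_BGR2GRAY).astype(np.float32) for n in("top","side")}
xs=np.arange(-4,104,3)
for n in g:
  for z,y in((98,18),(84,18),(98,-16)):
    uv=proj(n,np.array([deck([x,y,z]) for x in xs])).astype(np.float32)
    print(n,z,y,dict(zip(xs.tolist(),cv2.remap(g[n],uv[None,:,0],uv[None,:,1],cv2.INTER_LINEAR)[0].astype(int).tolist())))
E
```

```text
top 98 18 {-4: 79, -1: 78, 2: 73, 5: 68, 8: 69, 11: 68, 14: 65, 17: 63, 20: 63, 23: 63, 26: 64, 29: 64, 32: 66, 35: 66, 38: 64, 41: 63, 44: 65, 47: 65, 50: 65, 53: 65, 56: 64, 59: 64, 62: 67, 65: 69, 68: 70, 71: 72, 74: 71, 77: 71, 80: 69, 83: 61, 86: 68, 89: 97, 92: 108, 95: 107, 98: 96, 101: 79}
top 84 18 {-4: 75, -1: 68, 2: 69, 5: 68, 8: 67, 11: 62, 14: 63, 17: 63, 20: 64, 23: 64, 26: 65, 29: 67, 32: 65, 35: 63, 38: 64, 41: 65, 44: 65, 47: 66, 50: 65, 53: 63, 56: 65, 59: 69, 62: 70, 65: 71, 68: 71, 71: 71, 74: 71, 77: 65, 80: 56, 83: 82, 86: 108, 89: 108, 92: 103, 95: 88, 98: 89, 101: 135}
top 98 -16 {-4: 80, -1: 79, 2: 75, 5: 67, 8: 70, 11: 70, 14: 70, 17: 69, 20: 70, 23: 70, 26: 70, 29: 71, 32: 72, 35: 71, 38: 70, 41: 71, 44: 71, 47: 71, 50: 71, 53: 71, 56: 70, 59: 71, 62: 71, 65: 70, 68: 69, 71: 71, 74: 71, 77: 71, 80: 71, 83: 60, 86: 65, 89: 97, 92: 110, 95: 105, 98: 91, 101: 80}
side 98 18 {-4: 129, -1: 119, 2: 117, 5: 104, 8: 101, 11: 76, 14: 33, 17: 32, 20: 34, 23: 33, 26: 34, 29: 33, 32: 34, 35: 32, 38: 32, 41: 33, 44: 32, 47: 34, 50: 34, 53: 34, 56: 34, 59: 33, 62: 28, 65: 55, 68: 98, 71: 102, 74: 101, 77: 101, 80: 100, 83: 89, 86: 142, 89: 155, 92: 161, 95: 115, 98: 97, 101: 99}
side 84 18 {-4: 131, -1: 113, 2: 100, 5: 99, 8: 91, 11: 65, 14: 23, 17: 24, 20: 25, 23: 25, 26: 25, 29: 23, 32: 25, 35: 25, 38: 24, 41: 27, 44: 25, 47: 24, 50: 25, 53: 25, 56: 25, 59: 23, 62: 30, 65: 72, 68: 99, 71: 100, 74: 99, 77: 100, 80: 93, 83: 115, 86: 150, 89: 149, 92: 141, 95: 146, 98: 168, 101: 164}
side 98 -16 {-4: 130, -1: 116, 2: 121, 5: 108, 8: 101, 11: 102, 14: 102, 17: 102, 20: 102, 23: 102, 26: 101, 29: 101, 32: 101, 35: 102, 38: 102, 41: 102, 44: 101, 47: 102, 50: 102, 53: 101, 56: 102, 59: 102, 62: 102, 65: 102, 68: 101, 71: 101, 74: 101, 77: 101, 80: 100, 83: 86, 86: 132, 89: 150, 92: 148, 95: 122, 98: 129, 101: 228}
```

The weight is flat at about deck x = 44 and square. Now the pedal.

Call:
play_rows --commands '[[[-4,1,4,0.5,0,0.8,0],[-8,1.9,8,0.5,0,0.8,0],[-8.5,1.9,12,0.5,0,0.8,0],[-8.5,1.9,16,0.5,0,0.8,0],[-8.5,1.9,20,0.5,0,0.8,0],[-8.5,1.9,21,0.5,0,0.8,0],[-8.5,1.9,22,0.5,0,0.8,0],[-8.5,1.9,23,0.5,0,0.8,0],[-8.5,1.9,24,0.5,0,0.8,0],[-8.5,1.9,24.7,0.5,0,0.8,0],[-8.5,1.9,24.7,0.5,0,0.8,0],[-8.5,1.9,24.7,0.5,0,0.8,0]]]'

```text
clock: 33.72
tool_pos: [0.5573, 0.3718, 0.0325]
orientation: [179.9, 0.1, 179.9]
force: [-0.9, -3.7, 5.0]
opening: 0.0002
gripper_force: 2.5
```

Call:
play_rows --commands '[[[0,0,0.2,0,0,0,0],[0,0,0.4,0,0,0,0],[0,0,0.6,0,0,0,0],[0,0,0.6,0,0,0,0]]]'

```text
clock: 34.05
tool_pos: [0.5572, 0.3721, 0.028]
orientation: [179.8, 0.1, 179.9]
force: [-4.1, -5.0, 13.4]
opening: 0.0001
gripper_force: 6.4
```

Call:
play_rows --commands '[[[0,0,0.05,0,0,0,0],[0,0,0.05,0,0,0,0],[0,0,0.05,0,0,0,0],[0,0,0.05,0,0,0,0],[0,0,0.05,0,0,0,0],[0,0,0.05,0,0,0,0],[0,0,0.05,0,0,0,0],[0,0,0.05,0,0,0,0],[0,0,0.05,0,0,0,0],[0,0,0.05,0,0,0,0],[0,0,0.05,0,0,0,0],[0,0,0.05,0,0,0,0],[0,0,0.05,0,0,0,0],[0,0,0.05,0,0,0,0],[0,0,0.05,0,0,0,0],[0,0,0.05,0,0,0,0],[0,0,0.05,0,0,0,0],[0,0,0.05,0,0,0,0]]]'

```text
clock: 35.55
tool_pos: [0.5572, 0.3721, 0.0279]
orientation: [179.8, 0.1, 179.9]
force: [-5.7, -5.2, 15.0]
opening: 0.0005
gripper_force: 7.7
```

Call:
play_rows --commands '[[[0,0,-0.5,0,0,0,0],[0,0,-1,0,0,0,0],[0,0,-2,0,0,0,0],[0,0,-3,0,0,0,0],[0,0,-6,0,0,0,0],[0,0,-10,0,0,0,0],[0,0,-14,0,0,0,0],[0,0,-18,0,0,0,0],[0,0,-18,0,0,0,0],[0,0,-18,0,0,0,0],[0,0,-18,0,0,0,0],[0,0,-18,0,0,0,0]]]'

```text
clock: 36.55
tool_pos: [0.556, 0.3711, 0.2034]
orientation: [180.0, -0.1, 179.9]
force: [-0.1, 1.0, -0.3]
opening: 0.0006
gripper_force: 0.0
```

```bash
python3 - <<'E'
from h import *
labels("e")
f=cv2.imread("pics/side_e.png"); g=cv2.imread("pics/top_e.png")
cv2.imwrite("pics/v8.png",np.hstack([cv2.resize(f[90:390,180:480],None,fx=1.33,fy=1.33),cv2.resize(g[80:380,150:450],None,fx=1.33,fy=1.33)]))
E
```

```text
top [351. 254.] [355.1 -98.9] [52.4 40.2] 25.4
top [283. 103.] [787.7  85.3] [46.7 33.4] 17.6
top [549.  89.] [ 841.  -678.5] [93.2 95.4] 69.1
top [512.  78.] [ 841.9 -575.1] [83.8 78.1] 34.8
top [484.  47.] [ 944.  -496.8] [81.8 66.6] 68.5
side [576. 219.] [1174.9  -78.4] [51.3 25.4] 35.8
side [398. 212.] [736.9  10.3] [29.2 31.6] 56.8
side [306. 198.] [517.3  87.6] [19.  53.1] 6.0
   deck z 0.028 [97.8 25.5] [46.6 17.2] 89.4
   deck z 0.056 [101.4   2.7] [44.7 16.5] 89.4
   deck z 0.084 [105.1 -20.2] [42.8 15.8] 89.4
side [104.  73.] [-102.1  764.2] [211.2  34.7] 1.1
side [440.  59.] [1110.  711.] [208.4 141.8] 0.8
```

View pics/v8.png

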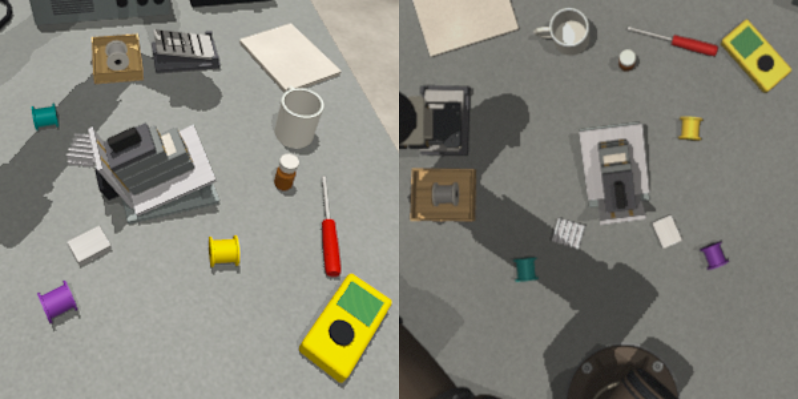

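The final picture shows the stack with the weight standing, the reel in the tray, the pedal up and the other things unmoved. I hand in.

```bash
python3 -c "
from plant import close_job
print(close_job())"
```

```text
the job is handed in; nothing more can be done
None
```

I handed the job in with the reel in the tray, all three packs and the weight stacked about 4 mm from the backstop, and the pedal held at its stop for over a second and back up; the hand-in returned no score.

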